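# Sort measured electrodes into the lanes of a transfer magazine by shoe colour

### The arm

A 6-joint arm with a two-finger parallel gripper is mounted at the origin on a cart in front of the work surface, level with it; the furniture and walls round the work are solid. World frame = base frame: x ahead of the robot, y to its left, z up, the work surface at z = 0. Lengths are in m, angles in rad, forces in N, time in s.
With the tool pointing down it reaches from about 0.4 to 0.825 m from the base axis. Payload 7 kg.
Tool frame: the origin (TCP) lies at the very end of the fingers, on their centre line; the grasp point (between the pads) lies 19 mm behind it; z points along the fingers, y is the line along which they close (so a half turn about z gives the same grasp; the last joint's range is limited). The gripper opens to 85 mm and grips with 20 to 120 N. Pads are 22 mm wide; open, the fingers measure 114 mm over their backs; the gripper's body (76 mm by 85 mm) begins 54 mm behind the grasp point. The pads swing forward as they close: fully open they stand 13 mm farther back than shut.
Start: joints at [1.57, 0.359, 0.012, 0, -1.224, -0.288], TCP at [0.192, 0.647, 0.231] pointing down, gripper open.
Joint ranges: [-3.07, 3.07], [-1.43, 2.12], [-1.02, 1.25], [-3.03, 1.67], [-3.05, -0], [-3.03, 3.03]. Speed limits (rad/s): [2.39, 2.39, 3.01, 3.14, 3.14, 3.14].

### API

Orientations are given as a rotation vector (axis times angle).
In Python, from rig import manip gives the robot as it stands.
- The arm moves only by the shell command python3 -m creep 'ROWS' [FORCE]. ROWS is JSON, a list of rows, each an object of numbers: "x", "y", "z": the shift along the tool's x, y, z scaled (see below); "twist": the turn about the tool's z scaled (see below); "fingers": the finger opening in mm, from 0 to 85.4. In form: [{"x": .., "y": .., "z": .., "twist": .., "fingers": ..}, ...]. A call has 1 to 12 rows; each row shifts and turns the commanded pose from where the row before left it, along the tool's axes as they then stand; what a row does not reach is not made up. The controller multiplies each number of a shift by 0.02 m and each number of a turn by pi/4 rad. A row lasts 1/8 s, in which the tool goes at most 62.5 mm and 10.7 degrees, less where a joint would pass 70% of its speed; a pose out of reach is approached as far as the arm can. A call with a number of a shift or a turn outside -1 to 1 is refused whole. A call with a gripper value outside its range is refused whole. The fingers move at their own pace and stop on an object; FORCE is the grip in N (left out, the last holds). Time passes only in rows, so rows that do not move let the fingers close. It gives the time, the measured TCP pose, the force, the opening and the grip force at its end, in the units of the state.
- manip.sense(): the state, without advancing time (a new reading comes with each control period).
- manip.get_image(name): name is "scene" or "top" or "wrist"; returns the picture (384x512x3 uint8, blue, green, red); there is no depth.
- manip.camera_params(name): a dict with "fx", "fy", "cx", "cy" (pixels), "eye" and "attitude" of the camera in the world; the wrist camera has in their place "hand_eye" (4x4, takes a point from camera to tool coordinates, whose origin is the TCP and whose axes are the flange's). Camera axes: x right, y down, z forward; pixel columns grow to the right and rows downward; lengths in m; the calibration is good to about 2 mm. A picture is of the moment at which its call begins: read the wrist's pose just before it. camera_params takes no time and is no camera call.
- manip.sign_off(): hands the job in; it is judged then, once.
Trained networks look in the newest picture that a camera, given by its name, has taken for a name from the list of things; names that differ only in an ending like _2 or _b are one class to them, and where a whole thing is asked for, a point or a joint stands for the part that bears it (a point fixed in the world has none). Each returns a list of dicts, best first, with "conf" (0 to 1); they miss things now and then, are a little off and sometimes report something else, mostly with a low value. They report only what shows in the picture. A call takes as long as a camera call.
- manip.search_frame(camera, label): "pixel" ([row, column] in pixels, amid what is visible of it).
- manip.regions_of(camera, label): "mask" (384x512 bool, what is visible of it) and "pixel" ([row, column] in pixels, amid what is visible of it).
- manip.landmark_of(camera, label): "pixel" ([row, column] in pixels: a listed point, or the origin of a listed thing).
The state is a dict: "time_s": time; "joint_positions": joint angles; "qd": joint speeds; "joint_torque": joint torques, N m; "position": TCP position; "tool_rot": TCP orientation; "force": force on the tool from outside, world axes, zero at the start; "ft_torque": the same for the moment, N m; "width": finger opening in m; "gripper_force": force on a finger pad.
Only numpy, scipy, OpenCV 4.12 (cv2) and the standard library are available. Lean on these libraries where they do the work, as an engineer would, in place of code of your own. Each camera call takes 0.05 s, during which the arm holds its last target. There are 200 camera calls.

### The job

Finish loading the transfer magazine by the colour of the electrodes' shoes: the two red ones that stand about go in the lane with the red plate, and the blue one in the lane with the blue plate, behind the blue one that is already in; slide each in from the mouth under the side lips, and push it up far enough to stand behind the gate. Swing the gate out of the way as far as you need, and when all are in, swing it shut across both mouths. Leave the electrode on the yellow shoe, the ball, the tin and the ring gauge where they are, and tip nothing over.

Things in the scene. Friction and masses are not known exactly. Their poses are not given: they have to be found in the camera images.
- magazine: two-lane aluminium transfer magazine, fixed. Origin: on the table, middle of the line of the lane mouths; +x runs along the lanes to the home stop, z up. Base plate x -65 to 165, y -100 to 100 mm, 6 mm thick: its top is the floor of both lanes and of the open apron before the mouths (x < 0). Lanes at y = +43 and y = -43 mm, each for two shoes in file, 7 mm to spare with the gate shut
- lips (a point): point on the magazine's origin axis, x = 25 mm, where the side lips begin, at the height of their underside (12 mm above the floor). Lips 3 mm thick (5 with screws) run to the home stop, 56 mm apart in each lane: a shoe goes under them only from the mouth. Their noses turn up before this point (x 12 to 25, top 19 mm above the floor). Channel 70 mm wide, flaring to 80 mm at x = 6
- home_stop (a point): middle of the upper front edge of the home stop (magazine x = 142 mm), 16 mm above the floor: the shoe of the first electrode of a lane can go up to it
- gate (a joint): hinge of the yellow gate bar, rad: 0 = shut, across both lane mouths; 1.57 = pointing straight out from the magazine beside the apron; 1.65 = fully open. Below about 1.45 it hangs over the apron. It stays where it is left (light friction). Bar 189 mm long from its pivot, 10 mm thick, 3.5 to 13.5 mm above the apron
- gate_pivot (a point): axis of the gate's upright hinge, on top of its bar (magazine x -3, y -92.5 mm)
- gate_knob (a point): top centre of the gate's upright black knob, 54 mm above the table; 15 mm diameter over its upper 25 mm; on the bar's middle line, 92.5 mm along it from the pivot: between the two lanes when shut
- plate_red: red colour plate 21 x 62 x 3 mm on top of the home stop, behind the lane for red shoes; either lane may have it. Origin: centre of its underside, 22 mm above the table, on that lane's centre line, 11.5 mm behind the home stop's face; axes as the magazine's
- plate_blue: blue colour plate, the same, behind the lane for blue shoes
- red_1: graphite electrode on a steel pallet in a red plastic shoe; 71 mm high, loose, about 0.65 kg. Origin: centre of the shoe's underside. Shoe 66 x 66 x 9 mm. Grip the steel pallet block (square, parallel to the shoe, 50 mm wide, from 13 to 44 mm above the origin); black graphite above it is narrower
- red_2: graphite electrode on a steel pallet in a red plastic shoe; 65 mm high, loose, about 0.65 kg. Origin: centre of the shoe's underside. Shoe 66 x 66 x 9 mm. Grip the steel pallet block (square, parallel to the shoe, 50 mm wide, from 13 to 44 mm above the origin); black graphite above it is narrower
- blue_1: graphite electrode on a steel pallet in a blue plastic shoe; 71 mm high, loose, about 0.65 kg. Origin: centre of the shoe's underside. Shoe 66 x 66 x 9 mm. Grip the steel pallet block (square, parallel to the shoe, 50 mm wide, from 13 to 44 mm above the origin); black graphite above it is narrower
- blue_2: graphite electrode on a steel pallet in a blue plastic shoe; 65 mm high, loose, about 0.65 kg. Origin: centre of the shoe's underside. Shoe 66 x 66 x 9 mm. Grip the steel pallet block (square, parallel to the shoe, 50 mm wide, from 13 to 44 mm above the origin); black graphite above it is narrower. It stands in the blue lane already, at the home stop
- yellow_1: graphite electrode on a steel pallet in a yellow plastic shoe; 71 mm high, loose, about 0.65 kg. Origin: centre of the shoe's underside. Shoe 66 x 66 x 9 mm. Grip the steel pallet block (square, parallel to the shoe, 50 mm wide, from 13 to 44 mm above the origin); black graphite above it is narrower. Not measured yet: it stays where it stands
- toolmaker_vice: small grey toolmaker's vice standing on the table, fixed; it keeps within 90 mm of its origin along y and 40 mm along x. In nobody's way if left alone
- ball: reference sphere, a white ball on a stem with a black foot 52 mm across, 79 mm high, loose; origin under its foot. Stays
- tin: flat grey stylus tin 57 x 91 x 19 mm, loose; origin at the centre of its underside. Stays
- ring: steel ring gauge 72 mm across, 22 mm high, lying flat, loose; origin at the centre of its underside. Stays

How it is judged:
By the outcome, as a careful person would: the job done as asked, in the order asked, and still so for the second after the job is handed in, with the robot touching nothing.
It also fails if it takes over 72 s, if anything falls off the work surface, if the arm or the gripper's body presses on something with over 40 N, if the wrist force passes 120 N, or if a joint passes its speed limit or range.

## Working session

There is one attempt and no reset: what is moved stays moved. The work goes in short steps, Python scripts to look and compute and a shell command to move; the robot and the scene stay as the last step left them, time stands still between calls to the robot, and variables do not carry over. Pictures are saved under pics/ and viewed, at most 10 in all, crops included, and the job is handed in when it is done.

```bash
ls; mkdir -p pics; python3 - <<'E'
from rig import manip
import cv2,numpy as np
s=manip.sense();print({k:np.round(v,3).tolist() for k,v in s.items()})
for c in("scene","top","wrist"):
    p=manip.camera_params(c);print(c,p)
a=manip.get_image("scene");b=manip.get_image("top")
cv2.imwrite("pics/a.png",cv2.resize(a,(800,600)));cv2.imwrite("pics/b.png",cv2.resize(b,(800,600)))
E
```

```text
pics
{'time_s': 0.0, 'joint_positions': [1.57, 0.359, 0.011, -0.0, -1.224, -0.288], 'qd': [-0.0, 0.0, -0.001, 0.001, 0.001, 0.001], 'joint_torque': [0.002, -58.332, 29.342, 6.937, -0.006, 0.0], 'position': [0.192, 0.647, 0.23], 'tool_rot': [3.107, -0.452, -0.0], 'force': [0.364, -0.538, 0.252], 'ft_torque': [-0.039, 0.038, -0.007], 'gripper_force': 0.0, 'width': 0.085}
scene {'fx': 377.2025333508918, 'fy': 377.2025333508918, 'cx': 259.42706258208517, 'cy': 190.39736550417697, 'eye': array([ 0.20691571, -0.67626439,  0.63024636]), 'attitude': array([-2.1903777 ,  0.59431911, -0.28561166])}
top {'fx': 350.20338448238965, 'fy': 350.20338448238965, 'cx': 252.7648255497682, 'cy': 191.32791078193006, 'eye': array([ 0.44283597, -0.07062886,  0.99696583]), 'attitude': array([-2.11515008,  2.16633621, -0.12093441])}
wrist {'fx': 333.14216213643726, 'fy': 333.14216213643726, 'cx': 252.5404213333302, 'cy': 183.27329437651662, 'hand_eye': array([[ 2.26610473e-04, -9.65099456e-01, -2.61883541e-01,
         6.61086720e-02],
       [ 9.99999951e-01,  2.75096926e-04, -1.48483682e-04,
         6.77452271e-04],
       [ 2.15344877e-04, -2.61883495e-01,  9.65099471e-01,
        -1.43065947e-01],
       [ 0.00000000e+00,  0.00000000e+00,  0.00000000e+00,
         1.00000000e+00]])}
```

View pics/a.png

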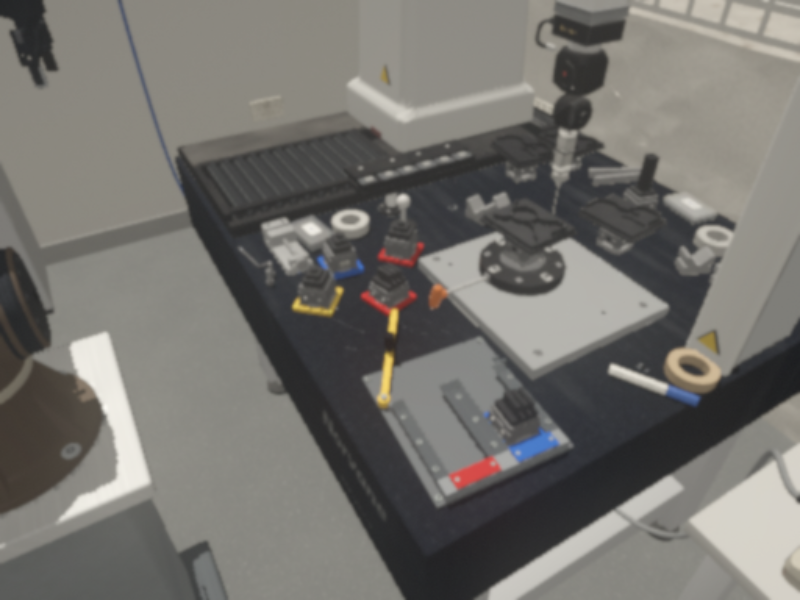

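View pics/b.png

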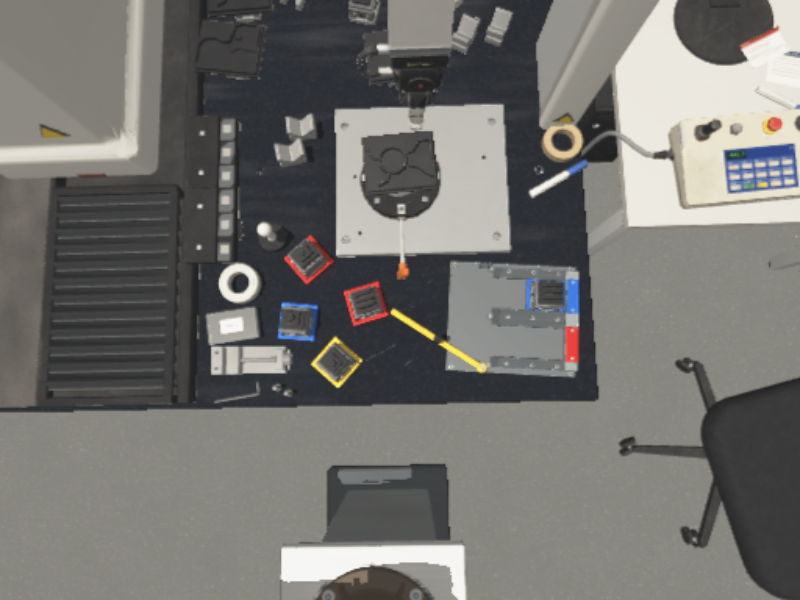

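The top picture shows the gate about 1.0 rad open, its pivot at (483,368) and its tip at (392,311). The red shoes are at (308,258) and (365,303), blue at (298,322), yellow at (337,362). The blue lane is the far one and the red lane the near one.

```bash
cat > h.py <<'E'
from rig import manip
import cv2,numpy as np
from scipy.spatial.transform import Rotation as R
from scipy.optimize import least_squares
def cam(c,s=None):
    p=manip.camera_params(c)
    if c=="wrist":
        s=s or manip.sense(); H=p["hand_eye"]; Rt=R.from_rotvec(s["tool_rot"]).as_matrix()
        M,e=Rt@H[:3,:3],Rt@H[:3,3]+s["position"]
    else: M,e=R.from_rotvec(p["attitude"]).as_matrix(),p["eye"]
    return M,np.array(e),p
def ray(C,px,z):  # px [row,col] -> world on plane z
    M,e,p=C; px=np.atleast_2d(px).astype(float)
    d=np.c_[(px[:,1]-p["cx"])/p["fx"],(px[:,0]-p["cy"])/p["fy"],np.ones(len(px))]@M.T
    return e+d*((z-e[2])/d[:,2])[:,None]
def proj(C,P):
    M,e,p=C; q=(np.atleast_2d(P)-e)@M
    return np.c_[q[:,1]/q[:,2]*p["fy"]+p["cy"],q[:,0]/q[:,2]*p["fx"]+p["cx"]]
def colmask(im,name):
    h=cv2.cvtColor(im,cv2.COLOR_BGR2HSV); H,S,V=h[...,0],h[...,1],h[...,2]
    b={"red":((H<8)|(H>172)),"blue":(H>98)&(H<122),"yellow":(H>18)&(H<34)}[name]
    return (b&(S>120)&(V>70)).astype(np.uint8)
def shoes(im,C,name,z=.009,minA=25):
    m=colmask(im,name); m=cv2.dilate(m,np.ones((3,3),np.uint8)); n,l,st,_=cv2.connectedComponentsWithStats(m)
    out=[]
    for i in range(1,n):
        if st[i,4]<minA: continue
        mm=(l==i)&(colmask(im,name)>0); P=ray(C,np.argwhere(mm),z)[:,:2].astype(np.float32)*1000
        (c,wh,a)=cv2.minAreaRect(P); out.append((np.round(c,1),np.round(wh,1),round(a,1),int(mm.sum())))
    return out
# magazine model points (mm)
def lm(c,label,k=1): return [(np.round(d["pixel"],1),round(d["conf"],2)) for d in manip.landmark_of(c,label)[:k]]
E
python3 - <<'E'
from h import *
for c in("top","scene"):
    C=cam(c); im=manip.get_image(c)
    for n in("red","blue","yellow"):
        for r in shoes(im,C,n): print(c,n,*r)
    for l,z,k in(("lips",18,1),("home_stop",22,1),("gate_pivot",19.5,1),("gate_knob",54,1),("plate_red",22,1),("plate_blue",22,1),("magazine",0,1),("red_1",0,2),("blue_1",0,2),("yellow_1",0,1),("ball",0,1),("tin",0,1),("ring",0,1)):
        for px,cf in lm(c,l,k): print(c,l,px,cf,np.round(ray(C,px,z/1000)[0,:2]*1000,1))
E
```

```text
top red [1067.3 -757.5] [ 5.5 83.1] 25.6 46
top red [ 892.6 -768.8] [23.5 21.6] 88.0 55
top red [655.9 108.4] [68.7 69.1] 40.6 186
top red [572.2   4.7] [68.9 68.2] 15.1 241
top red [ 488.6 -364.6] [22.3 61.8] 86.3 195
top blue [ 811.8 -733.1] [126.3  78.7] 89.2 338
top blue [ 817.8 -396.6] [15.3 39.6] 28.0 64
top blue [ 807.9 -740.8] [14.2  3. ] 88.2 7
top blue [ 809.9 -772.4] [14.2  3. ] 88.2 7
top blue [ 776.1 -718.8] [20.1 49. ] 4.2 20
top blue [ 772.3 -672.3] [23.2  7.7] 23.4 9
top blue [ 580.9 -296. ] [14.1 52. ] 86.9 49
top blue [ 575.3 -364.7] [33.5 60.5] 86.2 184
top blue [541.9 129.1] [68.7 68.8] 83.8 203
top yellow [ 913.5 -377. ] [10.9 23. ] 10.0 26
top yellow [ 885.8 -753.1] [26.5 14.7] 19.2 25
top yellow [919.9 604.7] [41.4 15.9] 88.1 53
top yellow [ 773.5 -732.8] [11.8  6. ] 88.2 14
top yellow [ 502.7 -125.2] [201.1  16.3] 55.4 298
top yellow [466.7  58.3] [68.6 68.5] 47.6 234
top lips [198.9 318.3] 0.69 [ 550.3 -233.2]
top home_stop [201.2 360.3] 0.59 [ 540.5 -348.4]
top gate_pivot [235.1 313.5] 0.61 [ 450. -215.]
top gate_knob [216.6 281. ] 0.72 [ 501.  -125.2]
top p
[... 1017 characters left out ...]
251.  290.4] 0.78 [ 542.2 -239.4]
scene home_stop [288.6 319.6] 0.72 [ 534.7 -350.8]
scene gate_pivot [254.7 244.7] 0.91 [ 451.8 -200.2]
scene gate_knob [163.7 257. ] 0.26 [617.9  33.9]
scene plate_red [303.1 306.3] 0.77 [ 493.3 -364.3]
scene plate_blue [285.1 341.1] 0.74 [ 576.  -365.4]
scene magazine [248.4 280.9] 0.89 [ 538.1 -209.5]
scene red_1 [164.4 258.2] 0.73 [657.7  95.7]
scene red_1 [192.2 248.3] 0.65 [571.3  -0.6]
scene blue_1 [170.  219.4] 0.77 [548.8 127.3]
scene blue_1 [273.4 327.3] 0.63 [ 583.8 -316.7]
scene yellow_1 [195.5 203.5] 0.83 [464.   46.3]
scene ball [150.3 259.2] 0.65 [697.8 158.3]
scene tin [151.3 199.7] 0.7 [539.1 244.4]
scene ring [147.8 226.4] 0.91 [617.8 221.2]
```

```bash
cat >> h.py <<'E'
def plan(wps,start=None):
    """wps: [x,y,z mm, psi deg (heading of tool y)] ; prints rows as x,y,z,twist units"""
    s=manip.sense(); Rt=R.from_rotvec(s["tool_rot"]).as_matrix()
    ps=np.degrees(np.arctan2(Rt[1,1],Rt[0,1])); cur=np.array(start if start is not None else [*(1000*np.array(s["position"])),ps],float)
    print("from",np.round(cur,1))
    for w in wps:
        w=np.array(w,float); w[3]=cur[3]+(w[3]-cur[3]+90)%180-90 if len(w)>3 else 0
        for n in range(1,80):
            rows=[];c=cur.copy()
            for i in range(n):
                t=cur+(w-cur)*(i+1)/n; d=t-c; a=np.radians(c[3])
                yt=np.array([np.cos(a),np.sin(a)]); xt=np.array([-yt[1],yt[0]])*-1; xt=np.array([-np.sin(a),np.cos(a)])*(-1)
                # tool z down: x = y × z = (yt,0)×(0,0,-1) = (-yt_y, yt_x)
                xt=np.array([-yt[1],yt[0]])
                rows.append([d[:2]@xt/20,d[:2]@yt/20,-d[2]/20,-d[3]/45]); c=t
            r=np.array(rows)
            if np.abs(r[:,:3]).max()<=1 and np.abs(r[:,3]).max()<=.23: break
        print("->",w,n,"rows"); r=np.round(r,2)
        k=[(tuple(q)) for q in r.tolist()]
        for q in k: print('{"x":%g,"y":%g,"z":%g,"twist":%g}'%q,end=',')
        print(); cur=w
E
sed -i 's/^ *yt=np.array(\[np.cos(a),np.sin(a)\]).*/                yt=np.array([np.cos(a),np.sin(a)])/' h.py
python3 - <<'E'
from h import *
Rt=R.from_rotvec(manip.sense()["tool_rot"]).as_matrix();print(np.round(Rt,3))
plan([[540,70,230,-150]])
E
```

```text
[[ 0.959 -0.285  0.   ]
 [-0.285 -0.959  0.   ]
 [ 0.    -0.    -1.   ]]
from [ 192.3  647.   231.3 -106.5]
-> [ 540.   70.  230. -150.] 34 rows
{"x":0.73,"y":0.67,"z":0,"twist":0.03},{"x":0.75,"y":0.65,"z":0,"twist":0.03},{"x":0.76,"y":0.63,"z":0,"twist":0.03},{"x":0.77,"y":0.62,"z":0,"twist":0.03},{"x":0.79,"y":0.6,"z":0,"twist":0.03},{"x":0.8,"y":0.58,"z":0,"twist":0.03},{"x":0.81,"y":0.56,"z":0,"twist":0.03},{"x":0.83,"y":0.55,"z":0,"twist":0.03},{"x":0.84,"y":0.53,"z":0,"twist":0.03},{"x":0.85,"y":0.51,"z":0,"twist":0.03},{"x":0.86,"y":0.49,"z":0,"twist":0.03},{"x":0.87,"y":0.47,"z":0,"twist":0.03},{"x":0.88,"y":0.45,"z":0,"twist":0.03},{"x":0.89,"y":0.43,"z":0,"twist":0.03},{"x":0.9,"y":0.41,"z":0,"twist":0.03},{"x":0.91,"y":0.39,"z":0,"twist":0.03},{"x":0.92,"y":0.37,"z":0,"twist":0.03},{"x":0.93,"y":0.35,"z":0,"twist":0.03},{"x":0.93,"y":0.33,"z":0,"twist":0.03},{"x":0.94,"y":0.31,"z":0,"twist":0.03},{"x":0.95,"y":0.29,"z":0,"twist":0.03},{"x":0.95,"y":0.27,"z":0,"twist":0.03},{"x":0.96,"y":0.24,"z":0,"twist":0.03},{"x":0.97,"y":0.22,"z":0,"twist":0.03},{"x":0.97,"y":0.2,"z":0,"twist":0.03},{"x":0.97,"y":0.18,"z":0,"twist":0.03},{"x":0.98,"y":0.16,"z":0,"twist":0.03},{"x":0.98,"y":0.14,"z":0,"twist":0.03},{"x":0.98,"y":0.11,"z":0,"twist":0.03},{"x":0.99,"y":0.09,"z":0,"twist":0.03},{"x":0.99,"y":0.07,"z":0,"twist":0.03},{"x":0.99,"y":0.05,"z":0,"twist":0.03},{"x":0.99,"y":0.03,"z":0,"twist":0.03},{"x":0.99,"y":0,"z":0,"twist":0.03},
```

```bash
R='{"x":1,"y":0.91,"z":0}'; python3 -m creep '[{"x":1,"y":0.91},{"x":1,"y":0.91},{"x":1,"y":0.91},{"x":1,"y":0.91},{"x":1,"y":0.91},{"x":1,"y":0.91},{"x":1,"y":0.91},{"x":1,"y":0.91},{"x":1,"y":0.91},{"x":1,"y":0.91},{"x":1,"y":0.91},{"x":1,"y":0.91}]'; python3 -m creep '[{"x":1,"y":0.91},{"x":1,"y":0.91},{"x":1,"y":0.91},{"x":1,"y":0.91},{"x":1,"y":0.91},{"x":1,"y":0.91},{"x":1,"y":0.91},{"x":1,"y":0.91},{"x":1,"y":0.91},{"x":1,"y":0.91},{"x":1,"y":0.91},{"x":1,"y":0.91}]'
python3 - <<'E'
from h import *
plan([[540,-160,230,-183]])
s=manip.sense();im=manip.get_image("wrist");C=cam("wrist",s);print(s["qd"])
cv2.imwrite("pics/w1.png",im)
for n in("red","blue","yellow"):
    for r in shoes(im,C,n): print(n,*r)
for l,z,k in(("red_1",0,2),("blue_1",0,2),("yellow_1",0,1)):
    for px,cf in lm("wrist",l,k): print(l,px,cf,np.round(ray(C,px,z/1000)[0,:2]*1000,1))
E
```

```text
from [ 192.3  647.   231.3 -106.5]
-> [ 540. -160.  230. -183.] 44 rows
{"x":0.64,"y":0.77,"z":0,"twist":0.04},{"x":0.66,"y":0.75,"z":0,"twist":0.04},{"x":0.69,"y":0.73,"z":0,"twist":0.04},{"x":0.71,"y":0.71,"z":0,"twist":0.04},{"x":0.73,"y":0.68,"z":0,"twist":0.04},{"x":0.75,"y":0.66,"z":0,"twist":0.04},{"x":0.77,"y":0.64,"z":0,"twist":0.04},{"x":0.79,"y":0.61,"z":0,"twist":0.04},{"x":0.81,"y":0.59,"z":0,"twist":0.04},{"x":0.82,"y":0.57,"z":0,"twist":0.04},{"x":0.84,"y":0.54,"z":0,"twist":0.04},{"x":0.86,"y":0.51,"z":0,"twist":0.04},{"x":0.87,"y":0.49,"z":0,"twist":0.04},{"x":0.89,"y":0.46,"z":0,"twist":0.04},{"x":0.9,"y":0.43,"z":0,"twist":0.04},{"x":0.91,"y":0.41,"z":0,"twist":0.04},{"x":0.92,"y":0.38,"z":0,"twist":0.04},{"x":0.93,"y":0.35,"z":0,"twist":0.04},{"x":0.94,"y":0.32,"z":0,"twist":0.04},{"x":0.95,"y":0.29,"z":0,"twist":0.04},{"x":0.96,"y":0.27,"z":0,"twist":0.04},{"x":0.97,"y":0.24,"z":0,"twist":0.04},{"x":0.98,"y":0.21,"z":0,"twist":0.04},{"x":0.98,"y":0.18,"z":0,"twist":0.04},{"x":0.99,"y":0.15,"z":0,"twist":0.04},{"x":0.99,"y":0.12,"z":0,"twist":0.04},{"x":0.99,"y":0.09,"z":0,"twist":0.04},{"x":1,"y":0.06,"z":0,"twist":0.04},{"x":1,"y":0.03,"z":0,"twist":0.04},{"x":1,"y":-0,"z":0,"twist":0.04},{"x":1,"y":-0.03,"z":0,"twist":0.04},{"x":1,"y":-0.06,"z":0,"twist":0.04},{"x":0.99,"y":-0.1,"z":0,"twist":0.04},{"x":0.99,"y":-0.13,"z":0,"twist":0.04},{"x":0.99,"y":-0.16,"z":0,"twist":0.04},{"x":0.98,"y":-0.18,"z":0,"twist":0.04},{"x":0.98,"y":-0.21,"z":0,"twist":0.04},{"x":0.97,"y":-0.24,"z":0,"twist":0.04},{"x":0.96,"y":-0.27,"z":0,"twist":0.04},{"x":0.95,"y":-0.3,"z":0,"twist":0.04},{"x":0.94,"y":-0.33,"z":0,"twist":0.04},{"x":0.93,"y":-0.36,"z":0,"twist":0.04},{"x":0.92,"y":-0.39,"z":0,"twist":0.04},{"x":0.91,"y":-0.42,"z":0,"twist":0.04},
[-0.00062708  0.0003244  -0.00121465 -0.00067014  0.00030367  0.00126132]
blue [408.8 840.9] [ 3.3 11. ] 24.6 33$[0]: bad value
$[0]: bad value
```

View pics/w1.png

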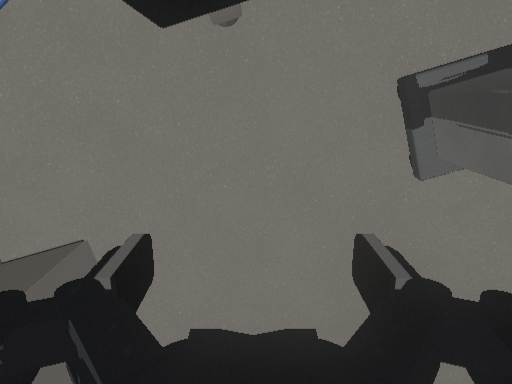

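The wrist picture shows only the floor, with the fingers at (140,270) and (365,270). The arm has not moved because every row needs all five keys.

```bash
python3 -m creep '[{"x":1,"y":0.91,"z":0,"twist":0,"fingers":85},{"x":1,"y":0.91,"z":0,"twist":0,"fingers":85},{"x":1,"y":0.91,"z":0,"twist":0,"fingers":85},{"x":1,"y":0.91,"z":0,"twist":0,"fingers":85},{"x":1,"y":0.91,"z":0,"twist":0,"fingers":85},{"x":1,"y":0.91,"z":0,"twist":0,"fingers":85},{"x":1,"y":0.91,"z":0,"twist":0,"fingers":85},{"x":1,"y":0.91,"z":0,"twist":0,"fingers":85},{"x":1,"y":0.91,"z":0,"twist":0,"fingers":85},{"x":1,"y":0.91,"z":0,"twist":0,"fingers":85},{"x":1,"y":0.91,"z":0,"twist":0,"fingers":85},{"x":1,"y":0.91,"z":0,"twist":0,"fingers":85}]'; python3 -m creep '[{"x":1,"y":0.91,"z":0,"twist":0,"fingers":85},{"x":1,"y":0.91,"z":0,"twist":0,"fingers":85},{"x":1,"y":0.91,"z":0,"twist":0,"fingers":85},{"x":1,"y":0.91,"z":0,"twist":0,"fingers":85},{"x":1,"y":0.91,"z":0,"twist":0,"fingers":85},{"x":1,"y":0.91,"z":0,"twist":0,"fingers":85},{"x":1,"y":0.91,"z":0,"twist":0,"fingers":85},{"x":1,"y":0.91,"z":0,"twist":0,"fingers":85},{"x":1,"y":0.91,"z":0,"twist":0,"fingers":85},{"x":1,"y":0.91,"z":0,"twist":0,"fingers":85},{"x":1,"y":0.91,"z":0,"twist":0,"fingers":85},{"x":0.2,"y":0.2,"z":0,"twist":0,"fingers":85}]'
python3 - <<'E'
from h import *
s=manip.sense();im=manip.get_image("wrist");C=cam("wrist",s);print(s["qd"].round(3),s["position"],s["joint_positions"].round(2))
cv2.imwrite("pics/w2.png",im)
for n in("red","blue","yellow"):
    for r in shoes(im,C,n): print(n,*r)
for l,z,k in(("red_1",0,2),("blue_1",0,2),("yellow_1",0,1)):
    for px,cf in lm("wrist",l,k): print(l,px,cf,np.round(ray(C,px,z/1000)[0,:2]*1000,1))
E
```

```text
time_s: 3.2
position: [0.3609, 0.3677, 0.2314]
tool_rot: [-3.109, 0.452, -0.0]
force: [0.3, 0.7, 0.0]
width: 0.0851
gripper_force: 0.0
time_s: 4.7
position: [0.5171, 0.1078, 0.2311]
tool_rot: [3.108, -0.455, -0.0]
force: [0.5, -0.2, -0.3]
width: 0.0849
gripper_force: 0.0
[-0.063  0.016  0.019 -0.003 -0.003  0.066] [0.51705251 0.10782361 0.23112413] [ 0.58  0.12 -0.31  0.   -1.14  0.7 ]
red [657.2 107.8] [67.2 66.7] 40.3 1117
red [573.1   3.8] [66.8 67.6] 15.2 1410
blue [543.  128.1] [66.1 66.7] 83.5 1077
yellow [528.3 -89.4] [107.   12.1] 56.2 1152
yellow [ 483.8 -155.5] [43.2 11.5] 56.6 277
yellow [468.6  57.6] [67.1 67.3] 47.6 923
red_1 [ 73.8 327.9] 0.79 [575.9   5.4]
red_1 [ 22.9 210.5] 0.77 [659.1 109.8]
blue_1 [137.9 226.8] 0.77 [541.7 129.9]
yellow_1 [181.8 303.7] 0.75 [467.5  59.8]
```

```bash
sed -i 's/for q in k: print(.*/for q in k: print("{\\"x\\":%g,\\"y\\":%g,\\"z\\":%g,\\"twist\\":%g,\\"fingers\\":F}"%q,end=",")/' h.py; python3 - <<'E'
from h import *
plan([[540,-160,200,-183.4]])
E
```

```text
from [ 516.4  109.8  231.3 -106.6]
-> [ 540.  -160.   200.  -183.4] 14 rows
{"x":0.36,"y":0.9,"z":0.11,"twist":0.12,"fingers":F},{"x":0.44,"y":0.86,"z":0.11,"twist":0.12,"fingers":F},{"x":0.52,"y":0.82,"z":0.11,"twist":0.12,"fingers":F},{"x":0.6,"y":0.76,"z":0.11,"twist":0.12,"fingers":F},{"x":0.67,"y":0.7,"z":0.11,"twist":0.12,"fingers":F},{"x":0.73,"y":0.63,"z":0.11,"twist":0.12,"fingers":F},{"x":0.79,"y":0.56,"z":0.11,"twist":0.12,"fingers":F},{"x":0.84,"y":0.48,"z":0.11,"twist":0.12,"fingers":F},{"x":0.88,"y":0.4,"z":0.11,"twist":0.12,"fingers":F},{"x":0.91,"y":0.32,"z":0.11,"twist":0.12,"fingers":F},{"x":0.94,"y":0.23,"z":0.11,"twist":0.12,"fingers":F},{"x":0.96,"y":0.14,"z":0.11,"twist":0.12,"fingers":F},{"x":0.97,"y":0.04,"z":0.11,"twist":0.12,"fingers":F},{"x":0.97,"y":-0.05,"z":0.11,"twist":0.12,"fingers":F},
```

```bash
python3 -m creep '[{"x":0.36,"y":0.9,"z":0.11,"twist":0.12,"fingers":85},{"x":0.44,"y":0.86,"z":0.11,"twist":0.12,"fingers":85},{"x":0.52,"y":0.82,"z":0.11,"twist":0.12,"fingers":85},{"x":0.6,"y":0.76,"z":0.11,"twist":0.12,"fingers":85},{"x":0.67,"y":0.7,"z":0.11,"twist":0.12,"fingers":85},{"x":0.73,"y":0.63,"z":0.11,"twist":0.12,"fingers":85},{"x":0.79,"y":0.56,"z":0.11,"twist":0.12,"fingers":85},{"x":0.84,"y":0.48,"z":0.11,"twist":0.12,"fingers":85},{"x":0.88,"y":0.4,"z":0.11,"twist":0.12,"fingers":85},{"x":0.91,"y":0.32,"z":0.11,"twist":0.12,"fingers":85},{"x":0.94,"y":0.23,"z":0.11,"twist":0.12,"fingers":85},{"x":0.96,"y":0.14,"z":0.11,"twist":0.12,"fingers":85}]'; python3 -m creep '[{"x":0.97,"y":0.04,"z":0.11,"twist":0.12,"fingers":85},{"x":0.97,"y":-0.05,"z":0.11,"twist":0.12,"fingers":85},{"x":0,"y":0,"z":0,"twist":0,"fingers":40}]'
python3 - <<'E'
from h import *
s=manip.sense();im=manip.get_image("wrist");C=cam("wrist",s);print(s["qd"].round(3),s["position"],s["joint_positions"].round(2))
cv2.imwrite("pics/w3.png",im)
for n,z in(("red",.025),("blue",.025),("blue",.015),("yellow",.0195)):
    for r in shoes(im,C,n,z,60): print(n,z,*r)
for l,z,k in(("lips",18,1),("home_stop",22,1),("gate_pivot",19.5,1),("gate_knob",54,1),("plate_red",22,1),("plate_blue",22,1),("magazine",0,1),("blue_1",6,1)):
    for px,cf in lm("wrist",l,k): print(l,px,cf,np.round(ray(C,px,z/1000)[0,:2]*1000,1))
E
```

```text
time_s: 6.4
position: [0.5392, -0.1211, 0.205]
tool_rot: [-2.381, 2.049, -0.0]
force: [0.6, 0.2, 0.0]
width: 0.0846
gripper_force: 0.0
time_s: 6.78
position: [0.5433, -0.1601, 0.2002]
tool_rot: [2.179, -2.263, -0.001]
force: [0.1, 0.7, -0.9]
width: 0.0692
gripper_force: 0.0
[ 0.019 -0.01  -0.003 -0.005 -0.002  0.032] [ 0.54329322 -0.1600833   0.20023373] [ 0.06  0.2  -0.28 -0.   -1.09 -0.1 ]
red 0.025 [571.7 -10.1] [64.7 67.6] 14.5 932
blue 0.025 [ 579.8 -295.2] [20.6 55.3] 87.8 649
blue 0.015 [ 581.  -297.4] [21.2 57. ] 87.8 649
yellow 0.0195 [ 501.5 -125.5] [197.3  19.1] 57.2 2128
yellow 0.0195 [474.5  29.1] [47.8 39.6] 48.5 533
lips [ 82.  251.6] 0.96 [ 540.9 -236.6]
home_stop [ 80.2 250.9] 0.18 [ 541.5 -238.1]
gate_pivot [116.2 343.6] 0.56 [ 454.3 -202. ]
gate_knob [204.9 296.1] 0.68 [ 504.3 -126.3]
magazine [107.3 247.2] 0.78 [ 546.3 -213. ]
```

View pics/w3.png

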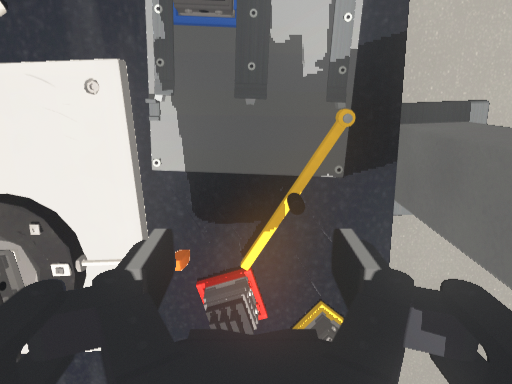

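The base plate's apron corners show at (151,170) and (350,178), the gate pivot circle at (345,117), the knob top at (296,203) and the nose of the centre rail at (252,98).

```bash
python3 - <<'E'
from h import *
im=cv2.imread("pics/w3.png")
C=cam("wrist")
obs=[((170,151.5),(-65,100),6),((178,349.5),(-65,-100),6),((117,345.5),(-3,-92.5),19.5),((82,251.6),(25,0),18)]
for px,m,z in obs: print(m,np.round(ray(C,px,z/1000)[0,:2]*1000,1))
T=cam("top"); S=cam("scene")
# other cams: pixels of landmarks
obs2=[(T,(198.9,318.3),(25,0),18),(T,(201.2,360.3),(142,0),22),(T,(235.1,313.5),(-3,-92.5),19.5),(T,(217.8,364.4),(153.5,-43),22),(T,(186.8,363.7),(153.5,43),22),(T,(203.6,310.4),(0,0),0),
(S,(251,290.4),(25,0),18),(S,(288.6,319.6),(142,0),22),(S,(254.7,244.7),(-3,-92.5),19.5),(S,(303.1,306.3),(153.5,-43),22),(S,(285.1,341.1),(153.5,43),22),(S,(248.4,280.9),(0,0),0)]
def fit(o):
    P=np.array([ray(c,px,z/1000)[0,:2]*1000 for c,px,_,z in o]); M=np.array([m for _,_,m,_ in o],float)
    f=lambda q:((M@np.array([[np.cos(q[2]),np.sin(q[2])],[-np.sin(q[2]),np.cos(q[2])]])+q[:2])-P).ravel()
    r=least_squares(f,[540,-212,-1.62],loss="soft_l1",f_scale=3); print(np.round([*r.x[:2],np.degrees(r.x[2])],2)); print(np.round(f(r.x).reshape(-1,2),1).tolist())
fit(obs2[:6]);fit(obs2[6:]);fit([(C,*o) for o in obs])
im2=manip.get_image("top"); crop=im2[150:250,275:380]; cv2.imwrite("pics/t2.png",cv2.resize(crop,None,fx=5,fy=5,interpolation=cv2.INTER_CUBIC))
E
```

```text
(-65, 100) [ 648.6 -152.8]
(-65, -100) [ 442.6 -136.8]
(-3, -92.5) [ 452.8 -200.8]
(25, 0) [ 541.3 -236.2]
[ 541.64 -208.12  -90.95]
[[-9.0, 0.1], [-1.2, -1.7], [-0.8, 11.4], [1.9, -4.2], [1.4, -1.9], [2.3, 5.0]]
[ 542.55 -210.4   -93.08]
[[-1.0, 4.0], [0.2, -1.4], [-1.5, -2.3], [-1.9, 2.9], [1.2, -0.5], [4.5, -0.9]]
[ 543.05 -210.27  -94.15]
[[-1.1, 0.2], [5.4, -1.5], [-1.7, 0.2], [-0.1, 1.0]]
```

```bash
python3 - <<'E'
from h import *
plan([[541,-155,36,-183.6],[478,-112,36,-183.6],[478,-112,180,-183.6],[545,-220,230,-183.6]])
E
```

```text
from [ 543.4 -159.7  200.6  177.9]
-> [ 541.  -155.    36.   176.4] 9 rows
{"x":-0.03,"y":0.01,"z":0.91,"twist":0,"fingers":F},{"x":-0.03,"y":0.01,"z":0.91,"twist":0,"fingers":F},{"x":-0.03,"y":0.01,"z":0.91,"twist":0,"fingers":F},{"x":-0.03,"y":0.01,"z":0.91,"twist":0,"fingers":F},{"x":-0.03,"y":0.01,"z":0.91,"twist":0,"fingers":F},{"x":-0.03,"y":0.01,"z":0.91,"twist":0,"fingers":F},{"x":-0.03,"y":0.01,"z":0.91,"twist":0,"fingers":F},{"x":-0.03,"y":0.01,"z":0.91,"twist":0,"fingers":F},{"x":-0.03,"y":0.01,"z":0.91,"twist":0,"fingers":F},
-> [ 478.  -112.    36.   176.4] 4 rows
{"x":-0.49,"y":0.82,"z":-0,"twist":-0,"fingers":F},{"x":-0.49,"y":0.82,"z":-0,"twist":-0,"fingers":F},{"x":-0.49,"y":0.82,"z":-0,"twist":-0,"fingers":F},{"x":-0.49,"y":0.82,"z":-0,"twist":-0,"fingers":F},
-> [ 478.  -112.   180.   176.4] 8 rows
{"x":0,"y":0,"z":-0.9,"twist":-0,"fingers":F},{"x":0,"y":0,"z":-0.9,"twist":-0,"fingers":F},{"x":0,"y":0,"z":-0.9,"twist":-0,"fingers":F},{"x":0,"y":0,"z":-0.9,"twist":-0,"fingers":F},{"x":0,"y":0,"z":-0.9,"twist":-0,"fingers":F},{"x":0,"y":0,"z":-0.9,"twist":-0,"fingers":F},{"x":0,"y":0,"z":-0.9,"twist":-0,"fingers":F},{"x":0,"y":0,"z":-0.9,"twist":-0,"fingers":F},
-> [ 545.  -220.   230.   176.4] 6 rows
{"x":0.86,"y":-0.61,"z":-0.42,"twist":-0,"fingers":F},{"x":0.86,"y":-0.61,"z":-0.42,"twist":-0,"fingers":F},{"x":0.86,"y":-0.61,"z":-0.42,"twist":-0,"fingers":F},{"x":0.86,"y":-0.61,"z":-0.42,"twist":-0,"fingers":F},{"x":0.86,"y":-0.61,"z":-0.42,"twist":-0,"fingers":F},{"x":0.86,"y":-0.61,"z":-0.42,"twist":-0,"fingers":F},
```

```bash
python3 -m creep '[{"x":-0.03,"y":0.01,"z":0.91,"twist":0.03,"fingers":0},{"x":-0.03,"y":0.01,"z":0.91,"twist":0,"fingers":0},{"x":-0.03,"y":0.01,"z":0.91,"twist":0,"fingers":0},{"x":-0.03,"y":0.01,"z":0.91,"twist":0,"fingers":0},{"x":-0.03,"y":0.01,"z":0.91,"twist":0,"fingers":0},{"x":-0.03,"y":0.01,"z":0.91,"twist":0,"fingers":0},{"x":-0.03,"y":0.01,"z":0.91,"twist":0,"fingers":0},{"x":-0.03,"y":0.01,"z":0.91,"twist":0,"fingers":0},{"x":-0.03,"y":0.01,"z":0.91,"twist":0,"fingers":0}]' 20; python3 -m creep '[{"x":-0.25,"y":0.41,"z":0,"twist":0,"fingers":0},{"x":-0.25,"y":0.41,"z":0,"twist":0,"fingers":0},{"x":-0.25,"y":0.41,"z":0,"twist":0,"fingers":0},{"x":-0.25,"y":0.41,"z":0,"twist":0,"fingers":0},{"x":-0.25,"y":0.41,"z":0,"twist":0,"fingers":0},{"x":-0.25,"y":0.41,"z":0,"twist":0,"fingers":0},{"x":-0.25,"y":0.41,"z":0,"twist":0,"fingers":0},{"x":-0.25,"y":0.41,"z":0,"twist":0,"fingers":0}]'
python3 -m creep '[{"x":0,"y":0,"z":-0.9,"twist":0,"fingers":50},{"x":0,"y":-0.3,"z":-1,"twist":0,"fingers":50},{"x":0.3,"y":-0.3,"z":-1,"twist":0,"fingers":50},{"x":0.8,"y":-0.6,"z":-1,"twist":0,"fingers":50},{"x":0.8,"y":-0.6,"z":-1,"twist":0,"fingers":50},{"x":0.9,"y":-0.6,"z":-1,"twist":0,"fingers":50},{"x":0.9,"y":-0.5,"z":-1,"twist":0,"fingers":50},{"x":0.8,"y":-0.5,"z":-1,"twist":0,"fingers":50},{"x":0.8,"y":0,"z":-1,"twist":0,"fingers":50},{"x":0,"y":0,"z":-0.5,"twist":0,"fingers":85}]'
python3 - <<'E'
from h import *
s=manip.sense();im=manip.get_image("wrist");C=cam("wrist",s);print(s["qd"].round(3),s["position"],s["joint_positions"].round(2))
cv2.imwrite("pics/w4.png",im)
np.save("w4.npy",np.r_[s["position"],s["tool_rot"]])
for n,z in(("red",.025),("blue",.025),("yellow",.0195)):
    for r in shoes(im,C,n,z,60): print(n,z,*r)
for l,z,k in(("lips",18,1),("home_stop",22,1),("gate_pivot",19.5,1),("gate_knob",54,1),("plate_red",22,1),("plate_blue",22,1),("magazine",0,1),("blue_1",6,1)):
    for px,cf in lm("wrist",l,k): print(l,px,cf,np.round(ray(C,px,z/1000)[0,:2]*1000,1))
E
```

```text
time_s: 8.4
position: [0.5421, -0.1544, 0.0362]
tool_rot: [-2.153, 2.288, -0.0]
force: [0.1, -0.1, -0.1]
width: -0.0002
gripper_force: 0.0
time_s: 9.4
position: [0.4785, -0.1101, 0.0367]
tool_rot: [-2.152, 2.288, -0.0]
force: [0.9, -0.0, -0.4]
width: 0.0002
gripper_force: 0.4
time_s: 10.65
position: [0.5402, -0.2209, 0.2253]
tool_rot: [-2.151, 2.289, -0.0]
force: [0.2, -0.3, -0.2]
width: 0.0669
gripper_force: 0.0
[ 0.017 -0.057  0.091 -0.011 -0.161 -0.014] [ 0.54016763 -0.22085906  0.22529002] [-0.05  0.21 -0.2  -0.   -1.15 -0.01]
red 0.025 [ 489. -359.] [17.9 61.5] 86.4 1377
red 0.025 [573.9 -21.7] [65.1 48.6] 14.7 686
blue 0.025 [ 575.3 -365.3] [16.1 61.2] 86.4 1243
blue 0.025 [ 578.  -320.3] [63.8 54.4] 85.4 778
yellow 0.0195 [ 452.8 -173.1] [18.2 74.1] 0.5 709
yellow 0.0195 [452.6 -40.9] [59.8 10.9] 89.9 326
yellow 0.0195 [468.2   7.7] [10.8 22.3] 49.5 102
lips [142.9 251.2] 0.76 [ 540.5 -236.7]
home_stop [ 21.4 253. ] 0.94 [ 531.4 -352.9]
gate_pivot [170.7 336.7] 0.88 [ 450.7 -201.3]
gate_knob [326.2 234.6] 0.24 [571.1 -39.9]
plate_red [  8.8 297.1] 0.6 [ 489.2 -361.2]
plate_blue [  8.1 206.9] 0.92 [ 574.1 -367.1]
magazine [162.6 249. ] 0.78 [ 544.6 -212. ]
blue_1 [ 61.7 206.8] 0.58 [ 580.8 -321.1]
```

View pics/w4.png

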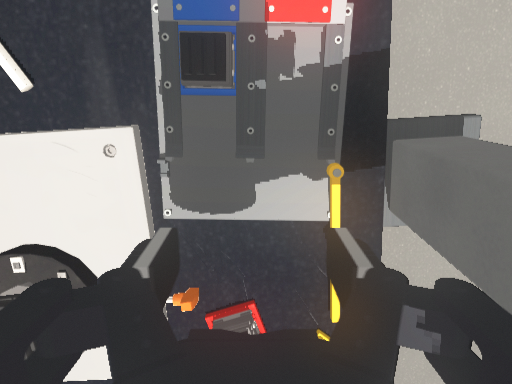

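The gate now stands fully open, about 1.63 rad, its bar running from (335,172) to (335,320). The magazine axis comes out at O≈(542,-211) mm, yaw ≈ -93.65°.

```bash
python3 - <<'E'
from h import *
T=cam("top");S=cam("scene")
def tri(a,b):
    A=[];v=[]
    for (M,e,p),px in((T,a),(S,b)):
        d=M@np.array([(px[1]-p["cx"])/p["fx"],(px[0]-p["cy"])/p["fy"],1]);d/=np.linalg.norm(d);Q=np.eye(3)-np.outer(d,d);A.append(Q);v.append(Q@e)
    return np.linalg.solve(sum(A),sum(v))
k=1/1.5625
print("hook",tri((270*k,403*k),(293*k,437*k)).round(3)); print("plate corner",tri((255*k,335*k),(264*k,420*k)).round(3))
print("ball",tri((229*k,265*k),(200*k,403*k)).round(3)); print("vice right end", ray(T,(360*k,291*k),.02))
plan([[573,4,130,195.2],[573,4,17.5,195.2],[573,4,130,195.2]])
E
```

```text
hook [ 0.625 -0.066  0.039]
plate corner [0.667 0.058 0.003]
ball [0.7   0.173 0.069]
vice right end [[0.47094839 0.13769045 0.02      ]]
from [ 540.1 -220.2  224.1  176.5]
-> [573.    4.  130.  195.2] 12 rows
{"x":-0.94,"y":-0.08,"z":0.39,"twist":-0.03,"fingers":F},{"x":-0.94,"y":-0.11,"z":0.39,"twist":-0.03,"fingers":F},{"x":-0.93,"y":-0.13,"z":0.39,"twist":-0.03,"fingers":F},{"x":-0.93,"y":-0.16,"z":0.39,"twist":-0.03,"fingers":F},{"x":-0.93,"y":-0.18,"z":0.39,"twist":-0.03,"fingers":F},{"x":-0.92,"y":-0.21,"z":0.39,"twist":-0.03,"fingers":F},{"x":-0.92,"y":-0.23,"z":0.39,"twist":-0.03,"fingers":F},{"x":-0.91,"y":-0.26,"z":0.39,"twist":-0.03,"fingers":F},{"x":-0.9,"y":-0.28,"z":0.39,"twist":-0.03,"fingers":F},{"x":-0.89,"y":-0.31,"z":0.39,"twist":-0.03,"fingers":F},{"x":-0.88,"y":-0.33,"z":0.39,"twist":-0.03,"fingers":F},{"x":-0.88,"y":-0.35,"z":0.39,"twist":-0.03,"fingers":F},
-> [573.    4.   17.5 195.2] 6 rows
{"x":0,"y":0,"z":0.94,"twist":-0,"fingers":F},{"x":0,"y":0,"z":0.94,"twist":-0,"fingers":F},{"x":0,"y":0,"z":0.94,"twist":-0,"fingers":F},{"x":0,"y":0,"z":0.94,"twist":-0,"fingers":F},{"x":0,"y":0,"z":0.94,"twist":-0,"fingers":F},{"x":0,"y":0,"z":0.94,"twist":-0,"fingers":F},
-> [573.    4.  130.  195.2] 6 rows
{"x":0,"y":0,"z":-0.94,"twist":-0,"fingers":F},{"x":0,"y":0,"z":-0.94,"twist":-0,"fingers":F},{"x":0,"y":0,"z":-0.94,"twist":-0,"fingers":F},{"x":0,"y":0,"z":-0.94,"twist":-0,"fingers":F},{"x":0,"y":0,"z":-0.94,"twist":-0,"fingers":F},{"x":0,"y":0,"z":-0.94,"twist":-0,"fingers":F},
```

```bash
python3 -m creep '[{"x":-0.94,"y":-0.08,"z":0.39,"twist":-0.03,"fingers":72},{"x":-0.94,"y":-0.11,"z":0.39,"twist":-0.04,"fingers":72},{"x":-0.93,"y":-0.13,"z":0.39,"twist":-0.03,"fingers":72},{"x":-0.93,"y":-0.16,"z":0.39,"twist":-0.04,"fingers":72},{"x":-0.93,"y":-0.18,"z":0.39,"twist":-0.03,"fingers":72},{"x":-0.92,"y":-0.21,"z":0.39,"twist":-0.04,"fingers":72},{"x":-0.92,"y":-0.23,"z":0.39,"twist":-0.03,"fingers":72},{"x":-0.91,"y":-0.26,"z":0.39,"twist":-0.04,"fingers":72},{"x":-0.9,"y":-0.28,"z":0.39,"twist":-0.03,"fingers":72},{"x":-0.89,"y":-0.31,"z":0.39,"twist":-0.04,"fingers":72},{"x":-0.88,"y":-0.33,"z":0.39,"twist":-0.03,"fingers":72},{"x":-0.88,"y":-0.35,"z":0.39,"twist":-0.04,"fingers":72}]'; python3 -m creep '[{"x":0,"y":0,"z":0.1,"twist":0,"fingers":72},{"x":0,"y":0,"z":0,"twist":0,"fingers":72}]'
python3 - <<'E'
from h import *
s=manip.sense();im=manip.get_image("wrist");C=cam("wrist",s)
for r in shoes(im,C,"red",.009,60): print(*r)
plan([[573,4,17.5,195.2]])
E
```

```text
time_s: 12.6
position: [0.5737, 0.0049, 0.1306]
tool_rot: [-2.501, 1.901, -0.0]
force: [0.3, -0.7, 0.3]
width: 0.0721
gripper_force: 0.0
time_s: 12.85
position: [0.5734, 0.0038, 0.1289]
tool_rot: [2.499, -1.903, -0.0]
force: [0.6, -0.1, 0.9]
width: 0.0718
gripper_force: 0.0
[573.4   2.5] [66. 67.] 15.4 2003
[673.2  87.2] [69.5 17.4] 39.5 921
[616.  108.5] [23.7  9.4] 88.2 156
from [ 573.5    3.5  129.1 -164.6]
-> [ 573.     4.    17.5 -164.8] 6 rows
{"x":-0.01,"y":0,"z":0.93,"twist":0,"fingers":F},{"x":-0.01,"y":0,"z":0.93,"twist":0,"fingers":F},{"x":-0.01,"y":0,"z":0.93,"twist":0,"fingers":F},{"x":-0.01,"y":0,"z":0.93,"twist":0,"fingers":F},{"x":-0.01,"y":0,"z":0.93,"twist":0,"fingers":F},{"x":-0.01,"y":0,"z":0.93,"twist":0,"fingers":F},
```

```bash
python3 -m creep '[{"x":-0.01,"y":0,"z":0.93,"twist":0,"fingers":72},{"x":0,"y":0,"z":0.93,"twist":0,"fingers":72},{"x":0,"y":0,"z":0.93,"twist":0,"fingers":72},{"x":0,"y":0,"z":0.93,"twist":0,"fingers":72},{"x":0,"y":0,"z":0.93,"twist":0,"fingers":72},{"x":0,"y":0,"z":0.93,"twist":0,"fingers":72},{"x":0,"y":0,"z":0,"twist":0,"fingers":40},{"x":0,"y":0,"z":0,"twist":0,"fingers":40},{"x":0,"y":0,"z":0,"twist":0,"fingers":40},{"x":0,"y":0,"z":0,"twist":0,"fingers":40}]' 60
python3 - <<'E'
from h import *
s=manip.sense();print(s["width"],s["gripper_force"])
plan([[573,4,77,195.2],[500.8,-181.4,77,176.35],[500.8,-181.4,26,176.35]])
E
```

```text
time_s: 14.15
position: [0.5733, 0.0037, 0.0178]
tool_rot: [2.499, -1.904, 0.0]
force: [-1.2, -0.9, -3.3]
width: 0.0479
gripper_force: 63.6
0.04790262362904868 63.62571358680725
from [ 573.3    3.7   17.8 -164.6]
-> [ 573.     4.    77.  -164.8] 3 rows
{"x":-0.01,"y":0,"z":-0.99,"twist":0,"fingers":F},{"x":-0.01,"y":0,"z":-0.99,"twist":0,"fingers":F},{"x":-0.01,"y":0,"z":-0.99,"twist":0,"fingers":F},
-> [ 500.8  -181.4    77.   -183.65] 10 rows
{"x":0.8,"y":0.59,"z":-0,"twist":0.04,"fingers":F},{"x":0.82,"y":0.56,"z":-0,"twist":0.04,"fingers":F},{"x":0.84,"y":0.54,"z":-0,"twist":0.04,"fingers":F},{"x":0.85,"y":0.51,"z":-0,"twist":0.04,"fingers":F},{"x":0.87,"y":0.48,"z":-0,"twist":0.04,"fingers":F},{"x":0.89,"y":0.45,"z":-0,"twist":0.04,"fingers":F},{"x":0.9,"y":0.42,"z":-0,"twist":0.04,"fingers":F},{"x":0.91,"y":0.39,"z":-0,"twist":0.04,"fingers":F},{"x":0.93,"y":0.36,"z":-0,"twist":0.04,"fingers":F},{"x":0.94,"y":0.33,"z":-0,"twist":0.04,"fingers":F},
-> [ 500.8  -181.4    26.   -183.65] 3 rows
{"x":0,"y":0,"z":0.85,"twist":-0,"fingers":F},{"x":0,"y":0,"z":0.85,"twist":-0,"fingers":F},{"x":0,"y":0,"z":0.85,"twist":-0,"fingers":F},
```

```bash
python3 -m creep '[{"x":0,"y":0,"z":-1,"twist":0,"fingers":40},{"x":0,"y":0,"z":-1,"twist":0,"fingers":40},{"x":0,"y":0,"z":-1,"twist":0,"fingers":40}]'; python3 -m creep '[{"x":0.8,"y":0.59,"z":0,"twist":0.04,"fingers":40},{"x":0.82,"y":0.56,"z":0,"twist":0.04,"fingers":40},{"x":0.84,"y":0.54,"z":0,"twist":0.05,"fingers":40},{"x":0.85,"y":0.51,"z":0,"twist":0.04,"fingers":40},{"x":0.87,"y":0.48,"z":0,"twist":0.04,"fingers":40},{"x":0.89,"y":0.45,"z":0,"twist":0.04,"fingers":40},{"x":0.9,"y":0.42,"z":0,"twist":0.05,"fingers":40},{"x":0.91,"y":0.39,"z":0,"twist":0.04,"fingers":40},{"x":0.93,"y":0.36,"z":0,"twist":0.04,"fingers":40},{"x":0.94,"y":0.33,"z":0,"twist":0.04,"fingers":40},{"x":0,"y":0,"z":0.1,"twist":0,"fingers":40}]'
python3 - <<'E'
from h import *
s=manip.sense();im=manip.get_image("wrist");C=cam("wrist",s);cv2.imwrite("pics/w5.png",im);print(s["position"],s["force"])
for n,z in(("red",.025),("red",.07),("blue",.025),("blue",.015)):
    for r in shoes(im,C,n,z,60): print(n,z,*r)
plan([[500.8,-181.4,26,176.35]])
E
```

```text
time_s: 14.52
position: [0.5727, 0.0038, 0.0777]
tool_rot: [2.498, -1.904, -0.002]
force: [-0.5, -0.9, -7.3]
width: 0.048
gripper_force: 64.3
time_s: 15.9
position: [0.5013, -0.1834, 0.0755]
tool_rot: [2.149, -2.291, -0.0]
force: [0.3, -0.3, -7.0]
width: 0.0483
gripper_force: 64.6
[ 0.50131202 -0.18335391  0.07550905] [ 0.27268242 -0.34677178 -7.03771522]
red 0.025 [ 500.3 -189.7] [36.9 83.6] 86.4 3237
red 0.025 [ 540.4 -131.1] [12.4  3.7] 71.4 61
red 0.025 [ 467.2 -126.5] [11.2  3.3] 88.8 58
red 0.07 [ 499.5 -203.7] [28.3 64.1] 86.4 3237
red 0.07 [ 530.3 -158.7] [9.5 2.8] 71.4 61
red 0.07 [ 474.1 -155.2] [8.6 2.5] 88.8 58
blue 0.025 [ 579.  -289.3] [11.2 53.9] 80.7 1525
blue 0.015 [ 583.2 -291.3] [11.8 56.7] 80.7 1525
from [ 501.6 -182.7   75.2  176.4]
-> [ 500.8  -181.4    26.    176.35] 3 rows
{"x":-0.02,"y":0.01,"z":0.82,"twist":0,"fingers":F},{"x":-0.02,"y":0.01,"z":0.82,"twist":0,"fingers":F},{"x":-0.02,"y":0.01,"z":0.82,"twist":0,"fingers":F},
```

View pics/w5.png

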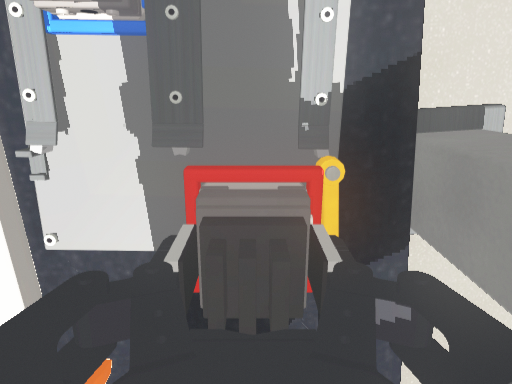

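The held red shoe is in view, front edge at columns 185 to 323. The red lane's lip noses are at columns 203 and 300, row 147.

```bash
python3 - <<'E'
from h import *
C=cam("wrist")
for z,a,b in((.025,(147,203),(147,300)),(.023,(60,202),(60,305)),(.067,(168,185),(168,323)),(.0195,(172,333),(172,333))):
    P=ray(C,[a,b],z)[:,:2]*1000; m=P.mean(0); d=m-[542,-211]
    y=np.radians(-93.65);u=np.array([np.cos(y),np.sin(y)]);v=np.array([-u[1],u[0]])
    print(P.round(1).tolist(),"mid",m.round(1),"mag",round(d@u,1),round(d@v,1))
E
```

```text
[[527.9, -220.7], [471.4, -217.2]] mid [ 499.7 -219. ] mag 10.6 -41.8
[[523.9, -268.6], [467.1, -265.0]] mid [ 495.5 -266.8] mag 58.7 -42.8
[[530.6, -217.7], [466.6, -213.7]] mid [ 498.6 -215.7] mag 7.5 -43.0
[[450.9, -199.6], [450.9, -199.6]] mid [ 450.9 -199.6] mag -5.6 -91.7
```

```bash
python3 -m creep '[{"x":-0.08,"y":0.01,"z":0.8,"twist":0,"fingers":40},{"x":-0.08,"y":0.01,"z":0.8,"twist":0,"fingers":40},{"x":0,"y":0,"z":0.8,"twist":0,"fingers":40},{"x":0,"y":0,"z":0.15,"twist":0,"fingers":40},{"x":0,"y":0,"z":0,"twist":0,"fingers":40}]'; python3 -m creep '[{"x":0.5,"y":0,"z":0,"twist":0,"fingers":40},{"x":0.5,"y":0,"z":0,"twist":0,"fingers":40},{"x":0.5,"y":0,"z":0,"twist":0,"fingers":40},{"x":0.5,"y":0,"z":0,"twist":0,"fingers":40}]'
python3 - <<'E'
from h import *
s=manip.sense();d=s["position"][:2]*1000-[542,-211]
y=np.radians(-93.65);u=np.array([np.cos(y),np.sin(y)]);v=np.array([-u[1],u[0]])
print("mag",d@u,d@v,s["position"][2],s["force"],s["ft_torque"])
E
```

```text
time_s: 16.58
position: [0.5022, -0.1785, 0.0248]
tool_rot: [-2.153, 2.288, -0.0]
force: [0.3, -0.0, -7.7]
width: 0.0478
gripper_force: 64.5
time_s: 17.08
position: [0.4993, -0.2195, 0.0246]
tool_rot: [-2.152, 2.289, -0.0]
force: [0.2, 0.1, -6.4]
width: 0.0479
gripper_force: 64.5
mag 11.177369768747436 -42.0679810960465 0.02457303554634958 [ 0.20550248  0.14797587 -6.42245457] [-0.01278538  0.00198891  0.00891974]
```

```bash
python3 -m creep '[{"x":0.6,"y":0,"z":0,"twist":0,"fingers":40},{"x":0.6,"y":0,"z":0,"twist":0,"fingers":40},{"x":0.6,"y":0,"z":0,"twist":0,"fingers":40},{"x":0.6,"y":0,"z":0,"twist":0,"fingers":40},{"x":0.6,"y":0,"z":0,"twist":0,"fingers":40},{"x":0.6,"y":0,"z":0,"twist":0,"fingers":40},{"x":0.6,"y":0,"z":0,"twist":0,"fingers":40}]'; python3 -m creep '[{"x":0.2,"y":0,"z":0,"twist":0,"fingers":40},{"x":0.1,"y":0,"z":0,"twist":0,"fingers":40},{"x":0.1,"y":0,"z":0,"twist":0,"fingers":40}]'
python3 - <<'E'
from h import *
s=manip.sense();d=s["position"][:2]*1000-[542,-211]
y=np.radians(-93.65);u=np.array([np.cos(y),np.sin(y)]);v=np.array([-u[1],u[0]])
print("mag",d@u,d@v,s["position"][2],s["force"],s["ft_torque"])
E
```

```text
time_s: 17.95
position: [0.4942, -0.3032, 0.0245]
tool_rot: [2.153, -2.288, -0.0]
force: [0.2, 1.0, -7.4]
width: 0.0479
gripper_force: 64.5
time_s: 18.32
position: [0.4938, -0.3102, 0.0245]
tool_rot: [-2.153, 2.288, 0.0]
force: [0.7, 0.8, -8.1]
width: 0.0478
gripper_force: 64.5
mag 102.10180287664528 -41.82328733981417 0.02450324048987759 [ 0.65530605  0.81964461 -8.08797792] [ 0.00839473 -0.04450049 -0.0465172 ]
```

```bash
python3 -m creep '[{"x":0.1,"y":0,"z":0,"twist":0,"fingers":40},{"x":0.1,"y":0,"z":0,"twist":0,"fingers":40},{"x":0.05,"y":0,"z":0,"twist":0,"fingers":40},{"x":0.05,"y":0,"z":0,"twist":0,"fingers":40}]'; python3 -m creep '[{"x":0.05,"y":0,"z":0,"twist":0,"fingers":40},{"x":0,"y":0,"z":0,"twist":0,"fingers":40}]'
```

```text
time_s: 18.82
position: [0.4935, -0.3161, 0.0245]
tool_rot: [-2.152, 2.288, 0.0]
force: [-0.7, 6.8, -4.5]
width: 0.0479
gripper_force: 64.9
time_s: 19.08
position: [0.4935, -0.3162, 0.0246]
tool_rot: [-2.151, 2.288, 0.001]
force: [0.8, 7.3, -4.6]
width: 0.0479
gripper_force: 65.1
```

```bash
python3 -m creep '[{"x":0,"y":0,"z":0,"twist":0,"fingers":62},{"x":0,"y":0,"z":0,"twist":0,"fingers":62},{"x":0,"y":0,"z":-0.3,"twist":0,"fingers":62},{"x":0,"y":0,"z":-1,"twist":0,"fingers":62},{"x":0,"y":0,"z":-1,"twist":0,"fingers":62},{"x":0,"y":0,"z":-1,"twist":0,"fingers":62},{"x":0,"y":0,"z":-1,"twist":0,"fingers":72},{"x":0,"y":0,"z":-1,"twist":0,"fingers":72}]'
python3 - <<'E'
from h import *
plan([[657,107.5,130,130.3]])
E
```

```text
time_s: 20.08
position: [0.4934, -0.3176, 0.132]
tool_rot: [-2.152, 2.288, -0.001]
force: [-0.2, 0.6, -0.3]
width: 0.0721
gripper_force: 0.0
from [ 493.4 -317.6  132.   176.5]
-> [657.  107.5 130.  130.3] 23 rows
{"x":-0.94,"y":-0.3,"z":0,"twist":0.04,"fingers":F},{"x":-0.95,"y":-0.27,"z":0,"twist":0.04,"fingers":F},{"x":-0.96,"y":-0.23,"z":0,"twist":0.04,"fingers":F},{"x":-0.97,"y":-0.2,"z":0,"twist":0.04,"fingers":F},{"x":-0.98,"y":-0.16,"z":0,"twist":0.04,"fingers":F},{"x":-0.98,"y":-0.13,"z":0,"twist":0.04,"fingers":F},{"x":-0.99,"y":-0.09,"z":0,"twist":0.04,"fingers":F},{"x":-0.99,"y":-0.06,"z":0,"twist":0.04,"fingers":F},{"x":-0.99,"y":-0.03,"z":0,"twist":0.04,"fingers":F},{"x":-0.99,"y":0.01,"z":0,"twist":0.04,"fingers":F},{"x":-0.99,"y":0.04,"z":0,"twist":0.04,"fingers":F},{"x":-0.99,"y":0.08,"z":0,"twist":0.04,"fingers":F},{"x":-0.98,"y":0.11,"z":0,"twist":0.04,"fingers":F},{"x":-0.98,"y":0.15,"z":0,"twist":0.04,"fingers":F},{"x":-0.97,"y":0.18,"z":0,"twist":0.04,"fingers":F},{"x":-0.97,"y":0.22,"z":0,"twist":0.04,"fingers":F},{"x":-0.96,"y":0.25,"z":0,"twist":0.04,"fingers":F},{"x":-0.95,"y":0.28,"z":0,"twist":0.04,"fingers":F},{"x":-0.94,"y":0.32,"z":0,"twist":0.04,"fingers":F},{"x":-0.93,"y":0.35,"z":0,"twist":0.04,"fingers":F},{"x":-0.91,"y":0.38,"z":0,"twist":0.04,"fingers":F},{"x":-0.9,"y":0.41,"z":0,"twist":0.04,"fingers":F},{"x":-0.89,"y":0.44,"z":0,"twist":0.04,"fingers":F},
```

```bash
python3 -m creep '[{"x":-0.94,"y":-0.3,"z":0,"twist":0.04,"fingers":72},{"x":-0.95,"y":-0.27,"z":0,"twist":0.05,"fingers":72},{"x":-0.96,"y":-0.23,"z":0,"twist":0.04,"fingers":72},{"x":-0.97,"y":-0.2,"z":0,"twist":0.05,"fingers":72},{"x":-0.98,"y":-0.16,"z":0,"twist":0.04,"fingers":72},{"x":-0.98,"y":-0.13,"z":0,"twist":0.05,"fingers":72},{"x":-0.99,"y":-0.09,"z":0,"twist":0.04,"fingers":72},{"x":-0.99,"y":-0.06,"z":0,"twist":0.05,"fingers":72},{"x":-0.99,"y":-0.03,"z":0,"twist":0.04,"fingers":72},{"x":-0.99,"y":0.01,"z":0,"twist":0.05,"fingers":72},{"x":-0.99,"y":0.04,"z":0,"twist":0.04,"fingers":72},{"x":-0.99,"y":0.08,"z":0,"twist":0.05,"fingers":72}]'; python3 -m creep '[{"x":-0.98,"y":0.11,"z":0,"twist":0.04,"fingers":72},{"x":-0.98,"y":0.15,"z":0,"twist":0.05,"fingers":72},{"x":-0.97,"y":0.18,"z":0,"twist":0.04,"fingers":72},{"x":-0.97,"y":0.22,"z":0,"twist":0.05,"fingers":72},{"x":-0.96,"y":0.25,"z":0,"twist":0.04,"fingers":72},{"x":-0.95,"y":0.28,"z":0,"twist":0.04,"fingers":72},{"x":-0.94,"y":0.32,"z":0,"twist":0.05,"fingers":72},{"x":-0.93,"y":0.35,"z":0,"twist":0.04,"fingers":72},{"x":-0.91,"y":0.38,"z":0,"twist":0.05,"fingers":72},{"x":-0.9,"y":0.41,"z":0,"twist":0.04,"fingers":72},{"x":-0.89,"y":0.44,"z":0,"twist":0.05,"fingers":72},{"x":0,"y":0,"z":0,"twist":0,"fingers":72}]'
python3 - <<'E'
from h import *
s=manip.sense();im=manip.get_image("wrist");C=cam("wrist",s);cv2.imwrite("pics/w6.png",im)
for r in shoes(im,C,"red",.009,60): print(*r)
plan([[657,107.5,17.8,130.3]])
E
```

```text
time_s: 21.58
position: [0.5792, -0.0952, 0.1313]
tool_rot: [-1.621, 2.69, -0.001]
force: [0.3, 0.3, 0.4]
width: 0.0721
gripper_force: 0.0
time_s: 23.08
position: [0.6578, 0.1086, 0.1309]
tool_rot: [-1.08, 2.949, -0.0]
force: [0.0, 0.7, 0.1]
width: 0.0721
gripper_force: 0.0
[657.  107.9] [66.6 66.3] 40.2 1872
from [657.4 108.  130.8 130.2]
-> [657.  107.5  17.8 130.3] 6 rows
{"x":0,"y":-0,"z":0.94,"twist":-0,"fingers":F},{"x":0,"y":-0,"z":0.94,"twist":-0,"fingers":F},{"x":0,"y":-0,"z":0.94,"twist":-0,"fingers":F},{"x":0,"y":-0,"z":0.94,"twist":-0,"fingers":F},{"x":0,"y":-0,"z":0.94,"twist":-0,"fingers":F},{"x":0,"y":-0,"z":0.94,"twist":-0,"fingers":F},
```

```bash
python3 -m creep '[{"x":0,"y":0,"z":0.94,"twist":0,"fingers":72},{"x":0,"y":0,"z":0.94,"twist":0,"fingers":72},{"x":0,"y":0,"z":0.94,"twist":0,"fingers":72},{"x":0,"y":0,"z":0.94,"twist":0,"fingers":72},{"x":0,"y":0,"z":0.94,"twist":0,"fingers":72},{"x":0,"y":0,"z":0.94,"twist":0,"fingers":72},{"x":0,"y":0,"z":0,"twist":0,"fingers":40},{"x":0,"y":0,"z":0,"twist":0,"fingers":40},{"x":0,"y":0,"z":0,"twist":0,"fingers":40},{"x":0,"y":0,"z":0,"twist":0,"fingers":40}]' 60;  python3 -m creep '[{"x":0,"y":0,"z":-1,"twist":0,"fingers":40},{"x":0,"y":0,"z":-1,"twist":0,"fingers":40},{"x":0,"y":0,"z":-1,"twist":0,"fingers":40}]'
python3 - <<'E'
from h import *
plan([[501.6,-179,77,176.4]])
E
```

```text
time_s: 24.38
position: [0.6571, 0.1077, 0.0177]
tool_rot: [1.078, -2.951, -0.0]
force: [-0.5, -0.2, -6.0]
width: 0.0481
gripper_force: 64.5
time_s: 24.75
position: [0.657, 0.1077, 0.0782]
tool_rot: [1.078, -2.951, -0.0]
force: [-0.1, -0.4, -5.3]
width: 0.0479
gripper_force: 64.3
from [657.  107.7  78.2 130.1]
-> [ 501.6 -179.    77.   176.4] 17 rows
{"x":0.89,"y":-0.35,"z":0,"twist":-0.06,"fingers":F},{"x":0.91,"y":-0.31,"z":0,"twist":-0.06,"fingers":F},{"x":0.92,"y":-0.26,"z":0,"twist":-0.06,"fingers":F},{"x":0.93,"y":-0.22,"z":0,"twist":-0.06,"fingers":F},{"x":0.94,"y":-0.17,"z":0,"twist":-0.06,"fingers":F},{"x":0.95,"y":-0.13,"z":0,"twist":-0.06,"fingers":F},{"x":0.96,"y":-0.08,"z":0,"twist":-0.06,"fingers":F},{"x":0.96,"y":-0.04,"z":0,"twist":-0.06,"fingers":F},{"x":0.96,"y":0.01,"z":0,"twist":-0.06,"fingers":F},{"x":0.96,"y":0.05,"z":0,"twist":-0.06,"fingers":F},{"x":0.95,"y":0.1,"z":0,"twist":-0.06,"fingers":F},{"x":0.95,"y":0.14,"z":0,"twist":-0.06,"fingers":F},{"x":0.94,"y":0.19,"z":0,"twist":-0.06,"fingers":F},{"x":0.93,"y":0.23,"z":0,"twist":-0.06,"fingers":F},{"x":0.92,"y":0.28,"z":0,"twist":-0.06,"fingers":F},{"x":0.9,"y":0.32,"z":0,"twist":-0.06,"fingers":F},{"x":0.89,"y":0.36,"z":0,"twist":-0.06,"fingers":F},
```

```bash
python3 -m creep '[{"x":0.89,"y":-0.35,"z":0,"twist":-0.06,"fingers":40},{"x":0.91,"y":-0.31,"z":0,"twist":-0.06,"fingers":40},{"x":0.92,"y":-0.26,"z":0,"twist":-0.06,"fingers":40},{"x":0.93,"y":-0.22,"z":0,"twist":-0.06,"fingers":40},{"x":0.94,"y":-0.17,"z":0,"twist":-0.06,"fingers":40},{"x":0.95,"y":-0.13,"z":0,"twist":-0.06,"fingers":40},{"x":0.96,"y":-0.08,"z":0,"twist":-0.06,"fingers":40},{"x":0.96,"y":-0.04,"z":0,"twist":-0.06,"fingers":40},{"x":0.96,"y":0.01,"z":0,"twist":-0.06,"fingers":40},{"x":0.96,"y":0.05,"z":0,"twist":-0.06,"fingers":40},{"x":0.95,"y":0.1,"z":0,"twist":-0.06,"fingers":40},{"x":0.95,"y":0.14,"z":0,"twist":-0.06,"fingers":40}]'; python3 -m creep '[{"x":0.94,"y":0.19,"z":0,"twist":-0.06,"fingers":40},{"x":0.93,"y":0.23,"z":0,"twist":-0.06,"fingers":40},{"x":0.92,"y":0.28,"z":0,"twist":-0.06,"fingers":40},{"x":0.9,"y":0.32,"z":0,"twist":-0.07,"fingers":40},{"x":0.89,"y":0.36,"z":0,"twist":-0.06,"fingers":40},{"x":0,"y":0,"z":0,"twist":0,"fingers":40}]'
python3 - <<'E'
from h import *
plan([[501.6,-179,24.3,176.4]])
E
```

```text
time_s: 26.25
position: [0.5466, -0.0948, 0.0779]
tool_rot: [-1.86, 2.531, -0.0]
force: [0.2, 0.1, -6.1]
width: 0.0478
gripper_force: 64.4
time_s: 27.0
position: [0.5002, -0.1791, 0.0779]
tool_rot: [-2.151, 2.29, 0.0]
force: [0.1, -1.0, -5.7]
width: 0.0481
gripper_force: 64.5
from [ 500.2 -179.1   77.9  176.4]
-> [ 501.6 -179.    24.3  176.4] 3 rows
{"x":-0,"y":-0.02,"z":0.89,"twist":0,"fingers":F},{"x":-0,"y":-0.02,"z":0.89,"twist":0,"fingers":F},{"x":-0,"y":-0.02,"z":0.89,"twist":0,"fingers":F},
```

```bash
python3 -m creep '[{"x":0,"y":-0.03,"z":0.85,"twist":0,"fingers":40},{"x":0,"y":-0.03,"z":0.85,"twist":0,"fingers":40},{"x":0,"y":-0.01,"z":0.85,"twist":0,"fingers":40},{"x":0,"y":0,"z":0.12,"twist":0,"fingers":40},{"x":0.5,"y":0,"z":0,"twist":0,"fingers":40},{"x":0.5,"y":0,"z":0,"twist":0,"fingers":40},{"x":0.5,"y":0,"z":0,"twist":0,"fingers":40},{"x":0.5,"y":0,"z":0,"twist":0,"fingers":40}]'; python3 -m creep '[{"x":0.5,"y":0,"z":0,"twist":0,"fingers":40},{"x":0.4,"y":0,"z":0,"twist":0,"fingers":40},{"x":0.3,"y":0,"z":0,"twist":0,"fingers":40},{"x":0.1,"y":0,"z":0,"twist":0,"fingers":40}]'
```

```text
time_s: 28.0
position: [0.5, -0.2193, 0.0246]
tool_rot: [-2.152, 2.288, -0.001]
force: [-0.1, 0.0, -5.3]
width: 0.0475
gripper_force: 64.3
time_s: 28.5
position: [0.4983, -0.2447, 0.0242]
tool_rot: [2.152, -2.289, -0.0]
force: [-0.6, -0.4, -5.0]
width: 0.0478
gripper_force: 64.3
```

```bash
python3 -m creep '[{"x":0.1,"y":0,"z":0,"twist":0,"fingers":40},{"x":0.07,"y":0,"z":0,"twist":0,"fingers":40},{"x":0.05,"y":0,"z":0,"twist":0,"fingers":40},{"x":0,"y":0,"z":0,"twist":0,"fingers":40}]'
```

```text
time_s: 29.0
position: [0.4981, -0.2486, 0.0243]
tool_rot: [2.153, -2.288, -0.0]
force: [-0.7, -0.5, -5.8]
width: 0.0481
gripper_force: 64.2
```

```bash
python3 -m creep '[{"x":0.08,"y":0,"z":0,"twist":0,"fingers":40},{"x":0.07,"y":0,"z":0,"twist":0,"fingers":40},{"x":0.03,"y":0,"z":0,"twist":0,"fingers":40}]'
```

```text
time_s: 29.38
position: [0.498, -0.2514, 0.0244]
tool_rot: [-2.151, 2.288, 0.001]
force: [0.4, 10.7, -1.0]
width: 0.048
gripper_force: 65.0
```

```bash
python3 -m creep '[{"x":-0.03,"y":0,"z":0,"twist":0,"fingers":62},{"x":0,"y":0,"z":0,"twist":0,"fingers":62},{"x":0,"y":0,"z":-0.3,"twist":0,"fingers":62},{"x":0,"y":0,"z":-1,"twist":0,"fingers":62},{"x":0,"y":0,"z":-1,"twist":0,"fingers":62},{"x":0,"y":0,"z":-1,"twist":0,"fingers":62},{"x":0,"y":0,"z":-1,"twist":0,"fingers":68},{"x":0,"y":0,"z":-1,"twist":0,"fingers":68}]'
python3 - <<'E'
from h import *
plan([[543,128,130,83.5]])
E
```

```text
time_s: 30.38
position: [0.498, -0.2519, 0.1317]
tool_rot: [-2.152, 2.288, -0.001]
force: [0.7, 0.4, -0.3]
width: 0.0677
gripper_force: 0.0
from [ 498.  -251.9  131.7  176.5]
-> [543.  128.  130.  263.5] 20 rows
{"x":-0.95,"y":-0.05,"z":0,"twist":-0.1,"fingers":F},{"x":-0.95,"y":-0.13,"z":0,"twist":-0.1,"fingers":F},{"x":-0.94,"y":-0.2,"z":0,"twist":-0.1,"fingers":F},{"x":-0.92,"y":-0.27,"z":0,"twist":-0.1,"fingers":F},{"x":-0.89,"y":-0.34,"z":0,"twist":-0.1,"fingers":F},{"x":-0.87,"y":-0.4,"z":0,"twist":-0.1,"fingers":F},{"x":-0.83,"y":-0.47,"z":0,"twist":-0.1,"fingers":F},{"x":-0.8,"y":-0.53,"z":0,"twist":-0.1,"fingers":F},{"x":-0.75,"y":-0.59,"z":0,"twist":-0.1,"fingers":F},{"x":-0.71,"y":-0.64,"z":0,"twist":-0.1,"fingers":F},{"x":-0.66,"y":-0.7,"z":0,"twist":-0.1,"fingers":F},{"x":-0.6,"y":-0.74,"z":0,"twist":-0.1,"fingers":F},{"x":-0.54,"y":-0.79,"z":0,"twist":-0.1,"fingers":F},{"x":-0.48,"y":-0.83,"z":0,"twist":-0.1,"fingers":F},{"x":-0.42,"y":-0.86,"z":0,"twist":-0.1,"fingers":F},{"x":-0.35,"y":-0.89,"z":0,"twist":-0.1,"fingers":F},{"x":-0.28,"y":-0.91,"z":0,"twist":-0.1,"fingers":F},{"x":-0.21,"y":-0.93,"z":0,"twist":-0.1,"fingers":F},{"x":-0.14,"y":-0.95,"z":0,"twist":-0.1,"fingers":F},{"x":-0.07,"y":-0.95,"z":0,"twist":-0.1,"fingers":F},
```

```bash
python3 -m creep '[{"x":-0.95,"y":-0.05,"z":0,"twist":-0.1,"fingers":68},{"x":-0.95,"y":-0.13,"z":0,"twist":-0.1,"fingers":68},{"x":-0.94,"y":-0.2,"z":0,"twist":-0.09,"fingers":68},{"x":-0.92,"y":-0.27,"z":0,"twist":-0.1,"fingers":68},{"x":-0.89,"y":-0.34,"z":0,"twist":-0.1,"fingers":68},{"x":-0.87,"y":-0.4,"z":0,"twist":-0.09,"fingers":68},{"x":-0.83,"y":-0.47,"z":0,"twist":-0.1,"fingers":68},{"x":-0.8,"y":-0.53,"z":0,"twist":-0.1,"fingers":68},{"x":-0.75,"y":-0.59,"z":0,"twist":-0.09,"fingers":68},{"x":-0.71,"y":-0.64,"z":0,"twist":-0.1,"fingers":68},{"x":-0.66,"y":-0.7,"z":0,"twist":-0.1,"fingers":68},{"x":-0.6,"y":-0.74,"z":0,"twist":-0.09,"fingers":68}]'; python3 -m creep '[{"x":-0.54,"y":-0.79,"z":0,"twist":-0.1,"fingers":68},{"x":-0.48,"y":-0.83,"z":0,"twist":-0.1,"fingers":68},{"x":-0.42,"y":-0.86,"z":0,"twist":-0.09,"fingers":68},{"x":-0.35,"y":-0.89,"z":0,"twist":-0.1,"fingers":68},{"x":-0.28,"y":-0.91,"z":0,"twist":-0.1,"fingers":68},{"x":-0.21,"y":-0.93,"z":0,"twist":-0.09,"fingers":68},{"x":-0.14,"y":-0.95,"z":0,"twist":-0.1,"fingers":68},{"x":-0.07,"y":-0.95,"z":0,"twist":-0.1,"fingers":68},{"x":0,"y":0,"z":0,"twist":0,"fingers":68}]'
python3 - <<'E'
from h import *
s=manip.sense();im=manip.get_image("wrist");C=cam("wrist",s);cv2.imwrite("pics/w7.png",im)
for n in("blue","yellow"):
    for r in shoes(im,C,n,.009,60): print(n,*r)
plan([[543,128,17.8,83.5]])
E
```

```text
time_s: 31.88
position: [0.5243, -0.0227, 0.1306]
tool_rot: [-2.942, 1.103, -0.001]
force: [0.2, 0.2, -0.5]
width: 0.0685
gripper_force: 0.0
time_s: 33.0
position: [0.542, 0.1298, 0.1303]
tool_rot: [3.137, -0.165, 0.0]
force: [-0.3, -0.6, -0.4]
width: 0.0678
gripper_force: 0.0
blue [543.4 128.2] [66.3 66.3] 84.0 1842
yellow [469.1  58.4] [69.2 67.1] 47.7 1609
yellow [448.  -50.5] [16.1 76.1] 0.2 1412
from [541.8 129.  130.2 -96.1]
-> [543.  128.   17.8 -96.5] 6 rows
{"x":0.01,"y":0.01,"z":0.94,"twist":0,"fingers":F},{"x":0.01,"y":0.01,"z":0.94,"twist":0,"fingers":F},{"x":0.01,"y":0.01,"z":0.94,"twist":0,"fingers":F},{"x":0.01,"y":0.01,"z":0.94,"twist":0,"fingers":F},{"x":0.01,"y":0.01,"z":0.94,"twist":0,"fingers":F},{"x":0.01,"y":0.01,"z":0.94,"twist":0,"fingers":F},
```

View pics/w7.png

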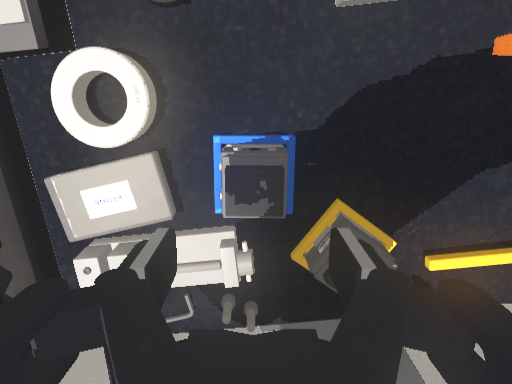

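The blue shoe lies at (213-295,135-215) and is clear of the tin's edge (column 175) and of the vice (row 228).

```bash
python3 -m creep '[{"x":0.01,"y":0.01,"z":0.94,"twist":0,"fingers":68},{"x":0.01,"y":0.01,"z":0.94,"twist":0,"fingers":68},{"x":0.01,"y":0.01,"z":0.94,"twist":0,"fingers":68},{"x":0.01,"y":0.01,"z":0.94,"twist":0,"fingers":68},{"x":0.01,"y":0.01,"z":0.94,"twist":0,"fingers":68},{"x":0.01,"y":0.01,"z":0.94,"twist":0,"fingers":68},{"x":0,"y":0,"z":0,"twist":0,"fingers":40},{"x":0,"y":0,"z":0,"twist":0,"fingers":40},{"x":0,"y":0,"z":0,"twist":0,"fingers":40},{"x":0,"y":0,"z":0,"twist":0,"fingers":40}]' 60;  python3 -m creep '[{"x":0,"y":0,"z":-1,"twist":0,"fingers":40},{"x":0,"y":0,"z":-1,"twist":0,"fingers":40},{"x":0,"y":0,"z":-1,"twist":0,"fingers":40},{"x":0,"y":0,"z":-1,"twist":0,"fingers":40}]'
python3 - <<'E'
from h import *
plan([[587.3,-184.8,78,176.4]])
E
```

```text
time_s: 34.3
position: [0.5427, 0.1268, 0.0176]
tool_rot: [-3.137, 0.17, 0.0]
force: [-0.4, -0.5, -7.4]
width: 0.0476
gripper_force: 64.1
time_s: 34.8
position: [0.5425, 0.1268, 0.0981]
tool_rot: [3.137, -0.17, -0.001]
force: [-0.3, -0.1, -7.0]
width: 0.0482
gripper_force: 63.8
from [542.5 126.8  98.1 -96.2]
-> [ 587.3 -184.8   78.  -183.6] 16 rows
{"x":0.24,"y":0.95,"z":0.06,"twist":0.12,"fingers":F},{"x":0.33,"y":0.93,"z":0.06,"twist":0.12,"fingers":F},{"x":0.42,"y":0.89,"z":0.06,"twist":0.12,"fingers":F},{"x":0.5,"y":0.85,"z":0.06,"twist":0.12,"fingers":F},{"x":0.58,"y":0.79,"z":0.06,"twist":0.12,"fingers":F},{"x":0.65,"y":0.73,"z":0.06,"twist":0.12,"fingers":F},{"x":0.72,"y":0.67,"z":0.06,"twist":0.12,"fingers":F},{"x":0.78,"y":0.6,"z":0.06,"twist":0.12,"fingers":F},{"x":0.84,"y":0.52,"z":0.06,"twist":0.12,"fingers":F},{"x":0.88,"y":0.44,"z":0.06,"twist":0.12,"fingers":F},{"x":0.92,"y":0.35,"z":0.06,"twist":0.12,"fingers":F},{"x":0.95,"y":0.26,"z":0.06,"twist":0.12,"fingers":F},{"x":0.97,"y":0.17,"z":0.06,"twist":0.12,"fingers":F},{"x":0.98,"y":0.08,"z":0.06,"twist":0.12,"fingers":F},{"x":0.98,"y":-0.01,"z":0.06,"twist":0.12,"fingers":F},{"x":0.98,"y":-0.11,"z":0.06,"twist":0.12,"fingers":F},
```

```bash
python3 -m creep '[{"x":0.24,"y":0.95,"z":0,"twist":0.12,"fingers":40},{"x":0.33,"y":0.93,"z":0,"twist":0.12,"fingers":40},{"x":0.42,"y":0.89,"z":0,"twist":0.12,"fingers":40},{"x":0.5,"y":0.85,"z":0,"twist":0.12,"fingers":40},{"x":0.58,"y":0.79,"z":0,"twist":0.13,"fingers":40},{"x":0.65,"y":0.73,"z":0,"twist":0.12,"fingers":40},{"x":0.72,"y":0.67,"z":0,"twist":0.12,"fingers":40},{"x":0.78,"y":0.6,"z":0,"twist":0.12,"fingers":40},{"x":0.84,"y":0.52,"z":0,"twist":0.12,"fingers":40},{"x":0.88,"y":0.44,"z":0,"twist":0.13,"fingers":40},{"x":0.92,"y":0.35,"z":0,"twist":0.12,"fingers":40},{"x":0.95,"y":0.26,"z":0,"twist":0.12,"fingers":40}]'; python3 -m creep '[{"x":0.97,"y":0.17,"z":0.2,"twist":0.12,"fingers":40},{"x":0.98,"y":0.08,"z":0.2,"twist":0.12,"fingers":40},{"x":0.98,"y":-0.01,"z":0.3,"twist":0.12,"fingers":40},{"x":0.98,"y":-0.11,"z":0.3,"twist":0.12,"fingers":40},{"x":0,"y":0,"z":0,"twist":0,"fingers":40},{"x":0,"y":0,"z":0,"twist":0,"fingers":40}]'
python3 - <<'E'
from h import *
s=manip.sense();im=manip.get_image("wrist");cv2.imwrite("pics/w8.png",im)
plan([[587.3,-182.8,24.3,176.4]])
E
```

```text
time_s: 36.3
position: [0.576, -0.1073, 0.0974]
tool_rot: [2.54, -1.848, -0.001]
force: [-0.2, -0.4, -6.5]
width: 0.0478
gripper_force: 63.9
time_s: 37.05
position: [0.5871, -0.1845, 0.0774]
tool_rot: [2.153, -2.287, -0.001]
force: [-0.0, 0.7, -6.3]
width: 0.048
gripper_force: 63.9
from [ 587.3 -184.2   77.6  176.6]
-> [ 587.3 -182.8   24.3  176.4] 3 rows
{"x":-0.02,"y":0,"z":0.89,"twist":0,"fingers":F},{"x":-0.02,"y":0,"z":0.89,"twist":0,"fingers":F},{"x":-0.02,"y":0,"z":0.89,"twist":0,"fingers":F},
```

View pics/w8.png

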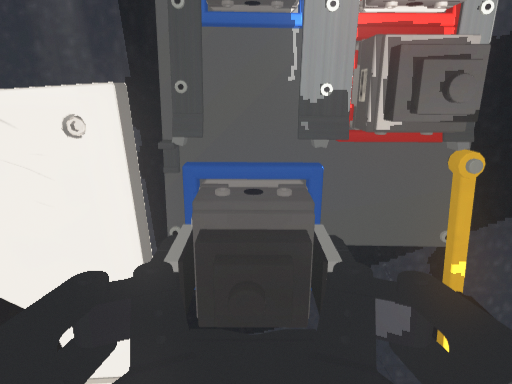

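The red pair sits in its lane. The blue shoe (columns 184 to 322) lines up with the lip gap (columns 203 to 300).

```bash
python3 -m creep '[{"x":-0.03,"y":0,"z":0.85,"twist":0,"fingers":40},{"x":-0.03,"y":0,"z":0.85,"twist":0,"fingers":40},{"x":-0.01,"y":0,"z":0.85,"twist":0,"fingers":40},{"x":0,"y":0,"z":0.12,"twist":0,"fingers":40},{"x":0.5,"y":0,"z":0,"twist":0,"fingers":40},{"x":0.5,"y":0,"z":0,"twist":0,"fingers":40},{"x":0.5,"y":0,"z":0,"twist":0,"fingers":40},{"x":0.5,"y":0,"z":0,"twist":0,"fingers":40}]'; python3 -m creep '[{"x":0.5,"y":0,"z":0,"twist":0,"fingers":40},{"x":0.4,"y":0,"z":0,"twist":0,"fingers":40},{"x":0.3,"y":0,"z":0,"twist":0,"fingers":40},{"x":0.1,"y":0,"z":0,"twist":0,"fingers":40},{"x":0.1,"y":0,"z":0,"twist":0,"fingers":40},{"x":0,"y":0,"z":0,"twist":0,"fingers":40}]'
```

```text
time_s: 38.1
position: [0.5849, -0.2241, 0.0241]
tool_rot: [2.152, -2.289, -0.0]
force: [-0.2, -0.5, -7.6]
width: 0.0481
gripper_force: 65.0
time_s: 38.85
position: [0.5834, -0.251, 0.0241]
tool_rot: [-2.153, 2.288, 0.0]
force: [-0.1, 0.9, -6.8]
width: 0.0479
gripper_force: 65.0
```

```bash
python3 -m creep '[{"x":0.1,"y":0,"z":0,"twist":0,"fingers":40},{"x":0.08,"y":0,"z":0,"twist":0,"fingers":40},{"x":0.04,"y":0,"z":0,"twist":0,"fingers":40},{"x":0,"y":0,"z":0,"twist":0,"fingers":40}]'
```

```text
time_s: 39.35
position: [0.583, -0.2549, 0.0241]
tool_rot: [-2.152, 2.288, 0.001]
force: [-0.6, 5.1, -4.1]
width: 0.0477
gripper_force: 65.2
```

```bash
python3 -m creep '[{"x":0.07,"y":0,"z":0,"twist":0,"fingers":40},{"x":0.05,"y":0,"z":0,"twist":0,"fingers":40},{"x":0,"y":0,"z":0,"twist":0,"fingers":40}]'
```

```text
time_s: 39.72
position: [0.5831, -0.2557, 0.0242]
tool_rot: [-2.151, 2.287, 0.002]
force: [-0.8, 14.5, -0.9]
width: 0.0481
gripper_force: 65.7
```

```bash
python3 -m creep '[{"x":-0.05,"y":0,"z":0,"twist":0,"fingers":62},{"x":0,"y":0,"z":0,"twist":0,"fingers":62},{"x":0,"y":0,"z":-0.3,"twist":0,"fingers":62},{"x":0,"y":0,"z":-1,"twist":0,"fingers":62},{"x":0,"y":0,"z":-1,"twist":0,"fingers":62},{"x":0,"y":0,"z":-1,"twist":0,"fingers":62},{"x":0,"y":0,"z":-1,"twist":0,"fingers":0},{"x":0,"y":0,"z":-1,"twist":0,"fingers":0}]'
python3 - <<'E'
from h import *
piv=np.array([451.3,-201]);w=[]
def p(phi,off,z=36):
    a=np.radians(phi);q=piv+92.5*np.array([np.cos(a),np.sin(a)])+off*np.array([-np.sin(a),np.cos(a)]);return [q[0],q[1],z,phi+90]
plan([p(90,45,130),p(90,45)])
plan([p(60,26),p(30,26),p(-3.65,26)],start=[*p(90,45)[:3],180])
E
```

```text
time_s: 40.72
position: [0.5831, -0.2574, 0.1316]
tool_rot: [-2.152, 2.288, -0.002]
force: [0.3, 0.2, -0.5]
width: 0.0263
gripper_force: 0.0
from [ 583.1 -257.4  131.6  176.5]
-> [ 406.3 -108.5  130.   180. ] 10 rows
{"x":-0.69,"y":0.93,"z":0.01,"twist":-0.01,"fingers":F},{"x":-0.69,"y":0.92,"z":0.01,"twist":-0.01,"fingers":F},{"x":-0.7,"y":0.92,"z":0.01,"twist":-0.01,"fingers":F},{"x":-0.71,"y":0.92,"z":0.01,"twist":-0.01,"fingers":F},{"x":-0.71,"y":0.91,"z":0.01,"twist":-0.01,"fingers":F},{"x":-0.72,"y":0.91,"z":0.01,"twist":-0.01,"fingers":F},{"x":-0.72,"y":0.9,"z":0.01,"twist":-0.01,"fingers":F},{"x":-0.73,"y":0.9,"z":0.01,"twist":-0.01,"fingers":F},{"x":-0.73,"y":0.89,"z":0.01,"twist":-0.01,"fingers":F},{"x":-0.74,"y":0.89,"z":0.01,"twist":-0.01,"fingers":F},
-> [ 406.3 -108.5   36.   180. ] 5 rows
{"x":0,"y":0,"z":0.94,"twist":-0,"fingers":F},{"x":0,"y":0,"z":0.94,"twist":-0,"fingers":F},{"x":0,"y":0,"z":0.94,"twist":-0,"fingers":F},{"x":0,"y":0,"z":0.94,"twist":-0,"fingers":F},{"x":0,"y":0,"z":0.94,"twist":-0,"fingers":F},
from [ 406.3 -108.5   36.   180. ]
-> [ 475.0333395  -107.89265015   36.          150.        ] 4 rows
{"x":-0.01,"y":-0.86,"z":-0,"twist":0.17,"fingers":F},{"x":-0.12,"y":-0.85,"z":-0,"twist":0.17,"fingers":F},{"x":-0.23,"y":-0.83,"z":-0,"twist":0.17,"fingers":F},{"x":-0.34,"y":-0.79,"z":-0,"twist":0.17,"fingers":F},
-> [ 518.40734985 -132.2333395    36.          120.        ] 3 rows
{"x":-0.01,"y":-0.83,"z":-0,"twist":0.22,"fingers":F},{"x":-0.15,"y":-0.81,"z":-0,"twist":0.22,"fingers":F},{"x":-0.29,"y":-0.78,"z":-0,"twist":0.22,"fingers":F},
-> [ 545.26756608 -180.94142264   36.           86.35      ] 4 rows
{"x":0.01,"y":-0.7,"z":-0,"twist":0.19,"fingers":F},{"x":-0.09,"y":-0.69,"z":-0,"twist":0.19,"fingers":F},{"x":-0.19,"y":-0.67,"z":-0,"twist":0.19,"fingers":F},{"x":-0.28,"y":-0.63,"z":-0,"twist":0.19,"fingers":F},
```

```bash
python3 -m creep '[{"x":-0.69,"y":0.93,"z":0,"twist":-0.01,"fingers":0},{"x":-0.69,"y":0.92,"z":0,"twist":-0.01,"fingers":0},{"x":-0.7,"y":0.92,"z":0,"twist":-0.01,"fingers":0},{"x":-0.71,"y":0.92,"z":0,"twist":-0.01,"fingers":0},{"x":-0.71,"y":0.91,"z":0,"twist":-0.01,"fingers":0},{"x":-0.72,"y":0.91,"z":0,"twist":-0.01,"fingers":0},{"x":-0.72,"y":0.9,"z":0,"twist":-0.01,"fingers":0},{"x":-0.73,"y":0.9,"z":0,"twist":-0.01,"fingers":0},{"x":-0.73,"y":0.89,"z":0,"twist":0,"fingers":0},{"x":-0.74,"y":0.89,"z":0,"twist":0,"fingers":0},{"x":0,"y":0,"z":0.2,"twist":0,"fingers":0},{"x":0,"y":0,"z":0,"twist":0,"fingers":0}]'
python3 - <<'E'
from h import *
s=manip.sense();im=manip.get_image("wrist");C=cam("wrist",s)
for r in shoes(im,C,"yellow",.0195,60): print(*r)
print(lm("wrist","gate_knob"),[np.round(ray(C,q[0],.054)[0]*1000) for q in lm("wrist","gate_knob")])
plan([[406.3,-108.5,36,180]])
E
```

```text
time_s: 42.22
position: [0.4056, -0.1095, 0.1264]
tool_rot: [-2.223, 2.219, -0.001]
force: [-0.6, 0.8, -0.6]
width: -0.0002
gripper_force: 0.0
[ 452.9 -118.7] [180.7  17.7] 89.0 3153
[(array([197.7, 182.7]), 0.68)] [array([ 453., -107.,   54.])]
from [ 405.6 -109.6  126.2 -179.9]
-> [ 406.3 -108.5   36.  -180. ] 5 rows
{"x":-0.01,"y":-0.01,"z":0.9,"twist":0,"fingers":F},{"x":-0.01,"y":-0.01,"z":0.9,"twist":0,"fingers":F},{"x":-0.01,"y":-0.01,"z":0.9,"twist":0,"fingers":F},{"x":-0.01,"y":-0.01,"z":0.9,"twist":0,"fingers":F},{"x":-0.01,"y":-0.01,"z":0.9,"twist":0,"fingers":F},
```

```bash
python3 -m creep '[{"x":-0.01,"y":-0.01,"z":0.9,"twist":0,"fingers":0},{"x":-0.01,"y":-0.01,"z":0.9,"twist":0,"fingers":0},{"x":-0.01,"y":-0.01,"z":0.9,"twist":0,"fingers":0},{"x":-0.01,"y":-0.01,"z":0.9,"twist":0,"fingers":0},{"x":-0.01,"y":-0.01,"z":0.9,"twist":0,"fingers":0}]'; python3 -m creep '[{"x":0,"y":-0.5,"z":0,"twist":0.1,"fingers":0},{"x":-0.04,"y":-0.5,"z":0,"twist":0.1,"fingers":0},{"x":-0.07,"y":-0.5,"z":0,"twist":0.1,"fingers":0},{"x":-0.1,"y":-0.5,"z":0,"twist":0.1,"fingers":0},{"x":-0.14,"y":-0.48,"z":0,"twist":0.1,"fingers":0},{"x":-0.17,"y":-0.46,"z":0,"twist":0.09,"fingers":0},{"x":-0.17,"y":-0.4,"z":0,"twist":0.08,"fingers":0}]'
python3 - <<'E'
from h import *
piv=np.array([451.3,-201])
def p(phi,off,z=36):
    a=np.radians(phi);q=piv+92.5*np.array([np.cos(a),np.sin(a)])+off*np.array([-np.sin(a),np.cos(a)]);return [q[0],q[1],z,phi+90]
s=manip.sense();d=s["position"][:2]*1000-piv;print(np.hypot(*d),np.degrees(np.arctan2(d[1],d[0])),s["force"])
plan([p(45,26),p(30,26),p(15,26),p(5,26),p(-3.65,26)])
E
```

```text
time_s: 43.0
position: [0.4065, -0.1086, 0.0354]
tool_rot: [2.223, -2.22, 0.0]
force: [-0.2, 0.3, 0.2]
width: -0.0
gripper_force: 0.0
time_s: 43.88
position: [0.475, -0.1104, 0.0356]
tool_rot: [1.565, -2.722, -0.001]
force: [-0.2, 0.1, -0.0]
width: 0.0001
gripper_force: 0.4
93.623096386966 75.31372451105484 [-0.19065694  0.13214693 -0.02811715]
from [ 475.  -110.4   35.6  149.8]
-> [ 498.32260095 -117.20784643   36.          135.        ] 2 rows
{"x":-0.15,"y":-0.59,"z":-0.01,"twist":0.16,"fingers":F},{"x":-0.22,"y":-0.56,"z":-0.01,"twist":0.16,"fingers":F},
-> [ 518.40734985 -132.2333395    36.          120.        ] 2 rows
{"x":-0.09,"y":-0.62,"z":-0,"twist":0.17,"fingers":F},{"x":-0.17,"y":-0.6,"z":-0,"twist":0.17,"fingers":F},
-> [ 533.91884376 -151.94516684   36.          105.        ] 2 rows
{"x":-0.09,"y":-0.62,"z":-0,"twist":0.17,"fingers":F},{"x":-0.17,"y":-0.6,"z":-0,"twist":0.17,"fingers":F},
-> [ 541.18196026 -167.03703165   36.           95.        ] 1 rows
{"x":-0.16,"y":-0.82,"z":-0,"twist":0.22,"fingers":F},
-> [ 545.26756608 -180.94142264   36.           86.35      ] 1 rows
{"x":-0.14,"y":-0.71,"z":-0,"twist":0.19,"fingers":F},
```

```bash
python3 -m creep '[{"x":-0.15,"y":-0.59,"z":0,"twist":0.16,"fingers":0},{"x":-0.22,"y":-0.56,"z":0,"twist":0.16,"fingers":0},{"x":-0.09,"y":-0.62,"z":0,"twist":0.17,"fingers":0},{"x":-0.17,"y":-0.6,"z":0,"twist":0.17,"fingers":0},{"x":-0.09,"y":-0.62,"z":0,"twist":0.17,"fingers":0},{"x":-0.17,"y":-0.6,"z":0,"twist":0.17,"fingers":0},{"x":-0.08,"y":-0.41,"z":0,"twist":0.11,"fingers":0},{"x":-0.08,"y":-0.41,"z":0,"twist":0.11,"fingers":0},{"x":-0.07,"y":-0.3,"z":0,"twist":0.09,"fingers":0},{"x":0,"y":-0.1,"z":0,"twist":0,"fingers":0}]'
python3 - <<'E'
from h import *
piv=np.array([451.3,-201])
s=manip.sense();d=s["position"][:2]*1000-piv;print(np.hypot(*d),np.degrees(np.arctan2(d[1],d[0])),s["force"])
im=manip.get_image("top");C=cam("top");h=[r for r in shoes(im,C,"yellow",.0195,25)if r[0][0]<700];print(*h)
print([np.round(ray(C,q[0],.054)[0]*1000) for q in lm("top","gate_knob")])
plan([[545.3,-181,36,86.35]])
E
```

```text
time_s: 45.12
position: [0.5429, -0.1747, 0.0357]
tool_rot: [0.027, -3.141, 0.0]
force: [0.3, 0.2, 0.3]
width: 0.0001
gripper_force: 0.4
95.34879823259976 16.042386415748492 [0.34389139 0.15108345 0.27708021]
(array([ 476.9, -198.2]), array([69.1, 14. ]), 0.6, 94)
[]
from [ 542.4 -174.4   35.8   91.1]
-> [ 545.3  -181.     36.     86.35] 1 rows
{"x":-0.14,"y":-0.33,"z":-0.01,"twist":0.1,"fingers":F},
```

```bash
python3 -m creep '[{"x":-0.05,"y":-0.15,"z":0,"twist":0.1,"fingers":0},{"x":-0.05,"y":-0.12,"z":0,"twist":0,"fingers":0},{"x":0,"y":-0.1,"z":0,"twist":0,"fingers":0},{"x":0,"y":0,"z":0,"twist":0,"fingers":0}]'; python3 -m creep '[{"x":0,"y":-0.07,"z":0,"twist":0,"fingers":0},{"x":0,"y":-0.03,"z":0,"twist":0,"fingers":0},{"x":0,"y":0,"z":0,"twist":0,"fingers":0}]'
```

```text
time_s: 45.72
position: [0.5442, -0.1816, 0.0361]
tool_rot: [0.094, 3.14, -0.0]
force: [-0.5, -0.2, 0.9]
width: 0.0002
gripper_force: 0.0
time_s: 46.1
position: [0.5442, -0.1835, 0.0361]
tool_rot: [0.096, 3.14, -0.0]
force: [0.7, 0.3, -0.4]
width: -0.0004
gripper_force: 0.2
```

```bash
python3 -m creep '[{"x":0,"y":-0.07,"z":0,"twist":0,"fingers":0},{"x":0,"y":-0.03,"z":0,"twist":0,"fingers":0}]';python3 -m creep '[{"x":0,"y":-0.07,"z":0,"twist":0,"fingers":0},{"x":0,"y":-0.03,"z":0,"twist":0,"fingers":0}]'
python3 - <<'E'
from h import *
im=manip.get_image("top");C=cam("top");h=[r for r in shoes(im,C,"yellow",.0195,25)if r[0][0]<700];print(*h)
im=manip.get_image("scene");C=cam("scene");h=[r for r in shoes(im,C,"yellow",.0195,25)if r[0][0]<700];print(*h)
E
```

```text
time_s: 46.35
position: [0.5441, -0.1855, 0.0362]
tool_rot: [0.096, 3.14, -0.0]
force: [0.0, 0.6, 0.3]
width: -0.0002
gripper_force: 0.4
time_s: 46.6
position: [0.5441, -0.1867, 0.0361]
tool_rot: [0.096, 3.14, 0.002]
force: [0.4, 9.0, 1.9]
width: -0.0001
gripper_force: 4.4
(array([ 477. , -199.7]), array([13.8, 69.2]), 87.5, 94)
(array([462.6,  41.4]), array([76.4, 70.4]), 48.3, 187) (array([ 636.2, -215.9]), array([12.4,  7.1]), 19.8, 15) (array([ 561.6, -212.7]), array([14.9, 34.6]), 87.3, 64) (array([ 464.4, -206.8]), array([18.7, 45.9]), 83.6, 108)
```

```bash
python3 -m creep '[{"x":0,"y":-0.03,"z":0,"twist":0,"fingers":0},{"x":0,"y":0.4,"z":0,"twist":0,"fingers":0},{"x":0,"y":0.4,"z":0,"twist":0,"fingers":0},{"x":0,"y":0,"z":-1,"twist":0,"fingers":0},{"x":0,"y":0,"z":-1,"twist":0,"fingers":0},{"x":0,"y":0,"z":-1,"twist":0,"fingers":0},{"x":-0.5,"y":0,"z":-1,"twist":0,"fingers":0},{"x":-1,"y":0,"z":-1,"twist":0,"fingers":0},{"x":-1,"y":0.7,"z":-1,"twist":0,"fingers":0},{"x":-1,"y":0.7,"z":-1,"twist":0,"fingers":0},{"x":0,"y":0.7,"z":-1,"twist":0,"fingers":0},{"x":0,"y":0,"z":0,"twist":0,"fingers":0}]'
python3 - <<'E'
from h import *
C=cam("top");im=manip.get_image("top");print(*[r for r in shoes(im,C,"yellow",.0195,25)if r[0][0]<700])
S=cam("scene");sc=manip.get_image("scene");print(*[r for r in shoes(sc,S,"yellow",.0195,25)if r[0][0]<700])
s=manip.sense();w=manip.get_image("wrist");W=cam("wrist",s);print(*[r for r in shoes(w,W,"yellow",.0195,25)],s["position"])
a=cv2.resize(im[150:260,90:390],(800,293),interpolation=cv2.INTER_CUBIC);b=cv2.resize(sc[110:330,150:390],(327,300));c=cv2.resize(w,(400,300))
o=np.zeros((600,800,3),np.uint8);o[:293]=a;o[300:,:327]=b;o[300:,400:]=c;cv2.imwrite("pics/f.png",o)
E
```

```text
time_s: 48.2
position: [0.6182, -0.1336, 0.1975]
tool_rot: [0.094, 3.138, -0.0]
force: [-0.2, -0.9, -1.4]
width: -0.0004
gripper_force: 0.0
(array([ 594.6, -209. ]), array([11.2, 88.5]), 87.4, 126) (array([ 490.9, -200.3]), array([13.8, 97. ]), 87.5, 130) (array([466.1,  57. ]), array([67.8, 67.8]), 48.2, 201)
(array([462.5,  41.2]), array([76.8, 70.4]), 48.3, 189) (array([ 562.4, -212.6]), array([15.2, 36.5]), 89.3, 67) (array([ 466., -207.]), array([18.7, 49. ]), 83.6, 112)
(array([ 554.3, -207.5]), array([ 11.7, 172.2]), 85.6, 2278) (array([498.1,  36.4]), array([58.8, 21.2]), 67.0, 790) [ 0.61678446 -0.13421469  0.19562361]
```

View pics/f.png

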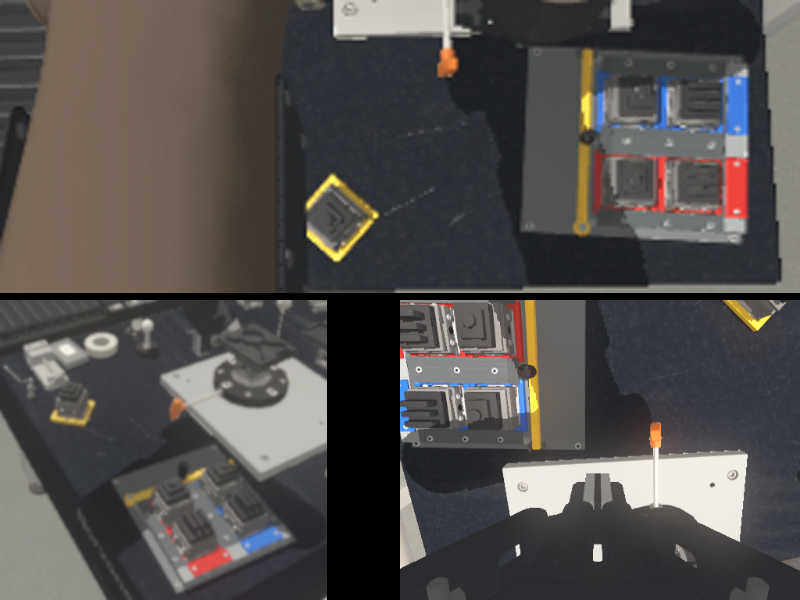

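The composite shows the gate bar across both mouths, in the top view at columns 580 to 594. Both reds and both blues stand behind it in their lanes. The yellow electrode, ball, tin and ring are where they were.

```bash
python3 -c "
from rig import manip
print(manip.sign_off())"
```

```text
the job is handed in; nothing more can be done
None
```

Job handed in at about 48 s on the robot clock: both red electrodes are in the red lane and the blue one is behind its mate, the gate is shut across both mouths, and nothing else was moved or tipped over.

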